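# Third hand at the bonding jig

## Task

Get the jig's load gauge ready: press its round key right down and let it up, then do the same with its long bar key while nothing touches the jig's spring stop, and leave the square key alone. Then set the white quadrant model (the small oblong plaster block with a row of teeth) flat on the jig's bed, lengthwise, centred on the stop pad and square to it, and push its end against the pad until the pad's pointer stands between the two pins, about 10 N and never to the end of the spring; finish while still holding it pressed there so that I can swing the clamp over and screw it down. Do not shift the other things on the bench.

Things in the scene. Friction and masses are not known exactly. Their poses are not given: they have to be found in the camera images.
- gauge: Fixed grey gauge box, 80 (x) x 136 (y) x 30 mm high, three white keys on top in a row along its y, 44 mm apart, 12 mm in front (-x) of its middle; blank dark display strip behind the keys. Origin: centre of the underside; z up. It stands right or left of the jig, turned a little.
- round_key_top (a point): Middle of the top of the round key (24 mm across), the leftmost key seen from the robot (+y end); unpressed 38 mm above the worktop.
- square_key_top (a point): Middle of the top of the square key (16 mm), the centre key: not to be pressed. Unpressed 38 mm above the worktop.
- bar_key_top (a point): Middle of the top of the long bar key (34 mm along the gauge's x, 12 mm wide), the rightmost key seen from the robot (-y end); unpressed 38 mm above the worktop.
- round_key (a joint): Travel of the round key: 0 up, 0.005 m fully down; springs back, 0.8 N/mm (4 N fully down).
- square_key (a joint): Travel of the square key, same spring.
- bar_key (a joint): Travel of the bar key, same spring.
- model: Loose quadrant model of white plaster, about 0.09 kg: a flat-sided base 60 (x) x 30 (y) x 20 mm high with a narrow row of six teeth on top, 29 mm high overall. Origin: centre of the underside; x along its length, z up. To be gripped across its 30 mm width. Starts on the bare worktop at the robot's left, near the wax block.
- jig: Fixed aluminium bonding jig, origin on the worktop under it; x = pushing direction (roughly away from the robot, turned up to 0.3 rad), z up. Bed: flat plate x = -90 to 75 mm, 76 mm wide, top 8 mm above the worktop. Stop pad across it at x = 30 mm; behind, x = 75 to 97 mm, its 44 mm high bearing block.
- bed_mark (a point): Point on the bed's top, 8 mm above the jig's origin, same axes. (The thin blue bench mat is 2 mm thick; heights are from the bare worktop.) Beside the pad stand a 48 mm high swing clamp, turned away (left, x = 62, y = 46 mm), and a rail 38 mm high with two upright pins to 50 mm (right, y = -37, x = 27 to 97 mm).
- stop_face (a point): Centre of the front face of the stop pad (46 mm wide, 30 mm high, from 10 to 40 mm above the worktop), 25 mm above the worktop. Unpressed it lies at x = 30 mm, y = 0 in the jig's frame; it moves with the pad. Same axes as the jig.
- stop (a joint): Travel of the spring stop along the jig's x: 0 at rest, grows as it is pressed, end of travel 0.020 m. Spring 1 N/mm without preload. Its pointer stands at the first pin at 0.006 (6 N) and at the second at 0.014 (14 N); wanted about 0.010 (10 N).
- cast_lower: Bystander: grey plaster dental cast, 57x68x32 mm; origin under its centre. Leave it where it is.
- cast_upper: Bystander: white plaster dental cast, 57x68x30 mm; origin under its centre. Leave it where it is.
- felt_wheel: Bystander: felt polishing wheel lying flat, 48 mm across, 12 mm high; origin under its centre. Leave it where it is.
- bite_splint: Bystander: clear horseshoe bite splint, 43x64x13 mm; origin under its centre. Leave it where it is.
- wax_block: Bystander: yellow wax block, 30x62x19 mm; origin under its centre. Leave it where it is.
- flask_grease: Bystander: lidded white jar, 62 mm across, 45 mm high; origin under its centre. Leave it where it is.
Things that resemble listed ones, but are neither listed nor needed, are in the scene too. What is shaped like the model but black or green is not meant.

How it is judged:
By the outcome, as a careful person would: the job done as asked, in the order asked, and still so for the second after the job is handed in, while the arm keeps its last pose, push and grip.
It also fails if it takes over 58 s, if anything falls off the work surface, if the arm or the gripper's body presses on something with over 40 N, if the wrist force passes 120 N, or if a joint passes its speed limit or range.

## Robot

A 6-joint arm with a two-finger parallel gripper is mounted at the origin on a cart in front of the work surface, level with it; the furniture and walls round the work are solid. World frame = base frame: x ahead of the robot, y to its left, z up, the work surface at z = 0. Lengths are in m, angles in rad, forces in N, time in s.
With the tool pointing down it reaches from about 0.4 to 0.925 m from the base axis. Payload 3.4 kg.
Tool frame: the origin (TCP) lies at the very end of the fingers, on their centre line; the grasp point (between the pads) lies 19 mm behind it; z points along the fingers, x is the direction in which the jaws open and shut, and the axes are right-handed (so a half turn about z gives the same grasp; the last joint's range is limited). The gripper opens to 85 mm and grips with 20 to 120 N. Pads are 22 mm wide; open, the fingers measure 114 mm over their backs; the gripper's body (76 mm by 85 mm) begins 54 mm behind the grasp point. The pads swing forward as they close: fully open they stand 13 mm farther back than shut.
Start: joints at [1.097, 0.307, 1.506, -0, 1.328, -0.073], TCP at [0.224, 0.529, 0.231] pointing down, gripper open.
Joint ranges: [-3.12, 3.12], [-1.05, 2.28], [0.14, 2.33], [-1.42, 4.57], [0.1, 2.73], [-2.68, 2.68]. Speed limits (rad/s): [2.57, 2.57, 3.14, 3.14, 3.14, 3.14].

## Interface

Orientations are given as [roll, pitch, yaw] about the fixed x, y, z axes, in that order (R = Rz(yaw) Ry(pitch) Rx(roll)).
In Python, from station import r gives the robot as it stands.
- The arm moves only by the shell command python3 -m crank 'ROWS'. ROWS is JSON, a list of rows, each an object with "fingers": the opening, from 0 (shut) to 1 (fully open); "dp": the shift along the tool's x, y, z in m, a list of three; "turn": the turn, a rotation vector about the tool's x, y, z in rad, a list of three. A call has 1 to 12 rows; each row shifts and turns the pose as measured when the row begins, along the tool's axes as they then stand; what a row does not reach is not made up. A row lasts 1/10 s, in which the tool goes at most 50 mm and 8.59 degrees, less where a joint would pass 70% of its speed; a pose out of reach is approached as far as the arm can. A call is refused whole if a number of a shift passes 0.05 or a number of a turn 0.15, either way. A call with a gripper value outside its range is refused whole. The fingers move at their own pace and stop on an object; the grip force is fixed at half the most. Time passes only in rows, so rows that do not move let the fingers close. It gives the time, the measured TCP pose, the force and the opening at its end, in the units of the state.
- r.get_state(): the state, without advancing time (a new reading comes with each control period).
- r.camera(name): name is "scene" or "side" or "wrist"; returns the picture (384x512x3 uint8, red, green, blue); there is no depth.
- r.camera_model(name): a dict with "fx", "fy", "cx", "cy" (pixels), "world_to_cam" (4x4, takes a point from world to camera coordinates); the wrist camera has in their place "T_tool_cam" (4x4, takes a point from camera to tool coordinates, whose origin is the TCP and whose axes are the tool frame's). Camera axes: x right, y up, looking along -z (the intrinsics and any distortion apply to the point x, -y, -z); pixel columns grow to the right and rows downward; lengths in m; the calibration is good to about 2 mm. A picture is of the moment at which its call begins: read the wrist's pose just before it. camera_model takes no time and is no camera call.
- r.hand_in(): hands the job in, once; it reports no verdict.
The state is a dict: "time": time; "joint_pos": joint angles; "dq": joint speeds; "tau": joint torques, N m; "tool_pos": TCP position; "tool_rot": TCP orientation; "contact_force": force on the tool from outside, world axes, zero at the start; "wrist_torque": the same for the moment, N m; "opening": opening from 0.0 (shut) to 1.0 (fully open).
Only numpy, scipy, OpenCV 4.12 (cv2) and the standard library are available. Lean on these libraries where they do the work, as an engineer would, in place of code of your own. Each camera call takes 0.05 s, during which the arm holds its last target.

## Working session

There is one attempt and no reset: what is moved stays moved. The work goes in short steps, Python scripts to look and compute and a shell command to move; the robot and the scene stay as the last step left them, time stands still between calls to the robot, and variables do not carry over. Pictures are saved under pics/ and viewed, and the job is handed in when it is done.

```bash
ls; mkdir -p pics; cat > h.py <<'E'
import numpy as np, cv2
from station import r
from scipy.spatial.transform import Rotation as R
def save(name,img,s=1.5):
    cv2.imwrite('pics/'+name,cv2.cvtColor(cv2.resize(img,None,fx=s,fy=s,interpolation=cv2.INTER_CUBIC),cv2.COLOR_RGB2BGR))
E
python3 - <<'E'
from h import *
s=r.get_state(); print(s)
for n in ['scene','side','wrist']:
    m=r.camera_model(n); print(n,m)
    im=r.camera(n); np.save('pics/%s0.npy'%n,im); save(n+'0.png',im)
E
```

```text
pics
{'time': 0.0, 'joint_pos': array([ 1.09652181e+00,  3.07593710e-01,  1.50769859e+00,  2.19902276e-05,
        1.32840135e+00, -7.35102620e-02]), 'dq': array([ 2.92760161e-03, -6.41619227e-04,  8.47706608e-04, -7.45487953e-04,
       -3.77915738e-05, -2.84440794e-04]), 'tau': array([ 2.26316755e-03, -4.57529318e+01, -2.51929146e+01,  2.58187665e-04,
        1.31625426e-02, -3.66417041e-06]), 'tool_pos': array([0.22401486, 0.52879483, 0.23035968]), 'tool_rot': array([-3.14141707e+00,  2.09375435e-03,  1.17002696e+00]), 'contact_force': array([-0.40282221, -0.07667369,  0.91010836]), 'wrist_torque': array([-0.00013585,  0.02502907, -0.00819812]), 'opening': 1.0000660567948028}
scene {'fx': 390.97495044969804, 'fy': 390.97495044969804, 'cx': 257.4709169029043, 'cy': 187.99560875337082, 'world_to_cam': array([[ 0.88813026, -0.45921019, -0.01872539, -0.46803944],
       [ 0.25900108,  0.46642895,  0.84579104, -0.20829407],
       [-0.3796618 , -0.75602251,  0.5331856 , -0.84579235],
       [ 0.        ,  0.        ,  0.        ,  1.        ]])}
side {'fx': 392.6829606827611, 'fy': 392.6829606827611, 'cx': 255.78190617850714, 'cy': 192.92164379769721, 'world_to_cam': array([[-0.91422429, -0.40505627, -0.01110727,  0.51793204],
       [ 0.14024871, -0.34202478,  0.92916594, -0.13882461],
       [-0.38016345,  0.84790829,  0.36949598, -1.13392248],
       [ 0.        ,  0.        ,  0.        ,  1.        ]])}
wrist {'fx': 294.932277519618, 'fy': 294.932277519618, 'cx': 254.5746055596499, 'cy': 193.711096789471, 'T_tool_cam': array([[ 9.99999443e-01,  8.21234365e-04, -6.62799607e-04,
         2.13941316e-04],
       [ 5.61870010e-04, -9.45941622e-01, -3.24336448e-01,
        -8.35690336e-02],
       [-8.93325972e-04,  3.24335895e-01, -9.45941557e-01,
        -1.42074808e-01],
       [ 0.00000000e+00,  0.00000000e+00,  0.00000000e+00,
         1.00000000e+00]])}
```

View pics/scene0.png

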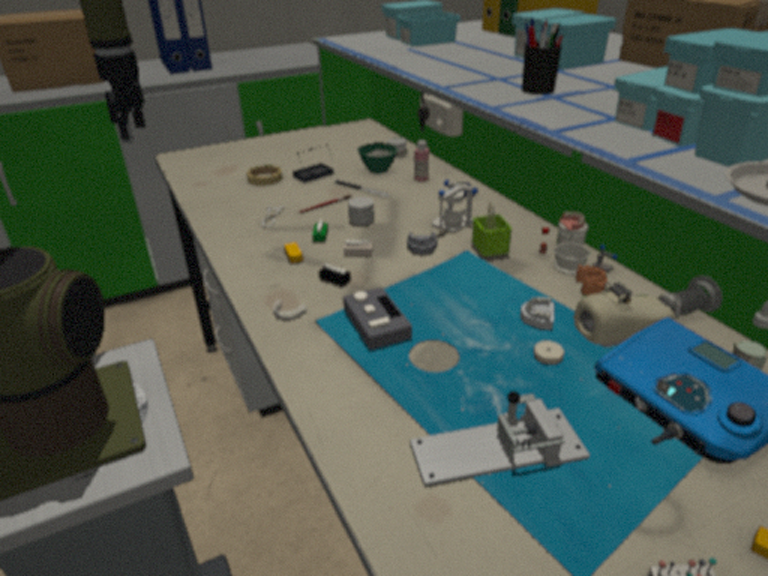

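View pics/side0.png

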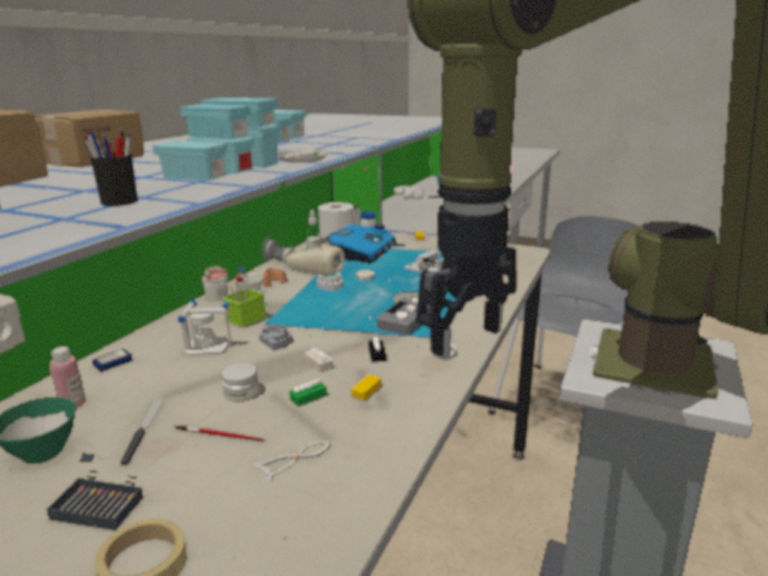

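View pics/wrist0.png

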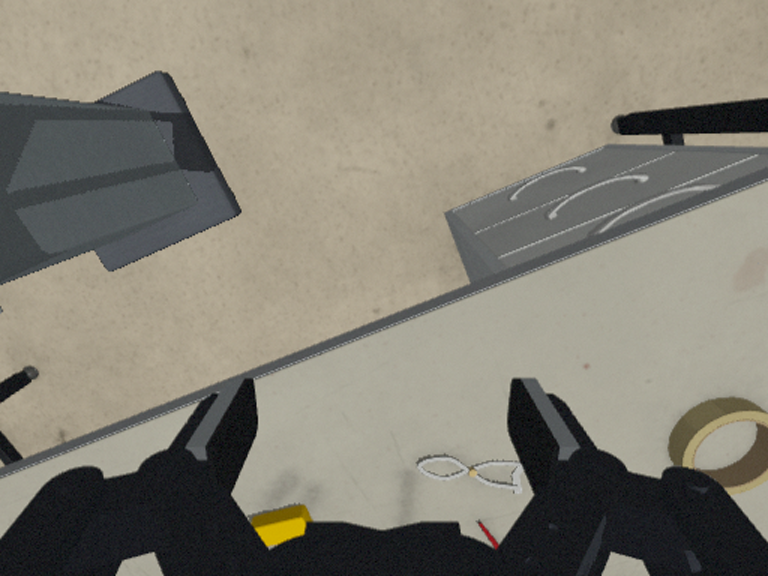

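Scene view (768×576 px): jig at (500,440), gauge at (378,318), white toothed block at (357,247), black look-alike (335,273), green (320,230) and yellow wax (293,253). The arm is at the left.

```bash
cat >> h.py <<'E'
def ray(n,u,v,pose=None):
    m=r.camera_model(n)
    d=np.array([(u-m['cx'])/m['fx'],-(v-m['cy'])/m['fy'],-1.])
    if n=='wrist':
        T=np.eye(4); T[:3,:3]=R.from_euler('xyz',pose[1]).as_matrix(); T[:3,3]=pose[0]; T=T@m['T_tool_cam']
    else: T=np.linalg.inv(m['world_to_cam'])
    return T[:3,3],T[:3,:3]@d
def onz(n,u,v,z,pose=None):
    o,d=ray(n,u,v,pose); return o+d*(z-o[2])/d[2]
def tri(a,b):
    (o1,d1),(o2,d2)=a,b
    A=np.stack([d1,-d2],1); t=np.linalg.lstsq(A,o2-o1,rcond=None)[0]
    p,q=o1+t[0]*d1,o2+t[1]*d2; return (p+q)/2,np.linalg.norm(p-q)
def proj(n,p,pose=None):
    m=r.camera_model(n)
    if n=='wrist':
        T=np.eye(4); T[:3,:3]=R.from_euler('xyz',pose[1]).as_matrix(); T[:3,3]=pose[0]; W=np.linalg.inv(T@m['T_tool_cam'])
    else: W=m['world_to_cam']
    c=W[:3,:3]@np.array(p)+W[:3,3]; return np.array([m['cx']-m['fx']*c[0]/c[2],m['cy']+m['fy']*c[1]/c[2]])
E
python3 - <<'E'
from h import *
for nm,u,v,z in [('model',357,247,.015),('black',335,273,.015),('green',320,230,.015),('wax',293,253,.01),('round',362,296,.038),('bar',378,322,.038),('gauge',378,318,.03),('jigleft near',412,440,.008),('jig near rt',430,480,.008),('jig far rt',588,457,.008),('jig far l',562,410,.008),('pad?',515,455,.025)]:
    print(nm,onz('scene',u/1.5,v/1.5,z).round(3))
im=np.load('pics/scene0.npy')
save('c1.png',im[90:260,170:340],4.5) if 0 else save('c1.png',im[130:240,180:290],5)
save('c2.png',im[240:340,260:410],5)
E
```

```text
model [0.588 0.253 0.015]
black [0.505 0.177 0.015]
green [0.549 0.366 0.015]
wax [0.462 0.304 0.01 ]
round [0.502 0.045 0.038]
bar [ 0.492 -0.039  0.038]
gauge [ 0.502 -0.019  0.03 ]
jigleft near [ 0.428 -0.268  0.008]
jig near rt [ 0.415 -0.337  0.008]
jig far rt [ 0.617 -0.404  0.008]
jig far l [ 0.646 -0.321  0.008]
pad? [ 0.524 -0.367  0.025]
```

View pics/c1.png

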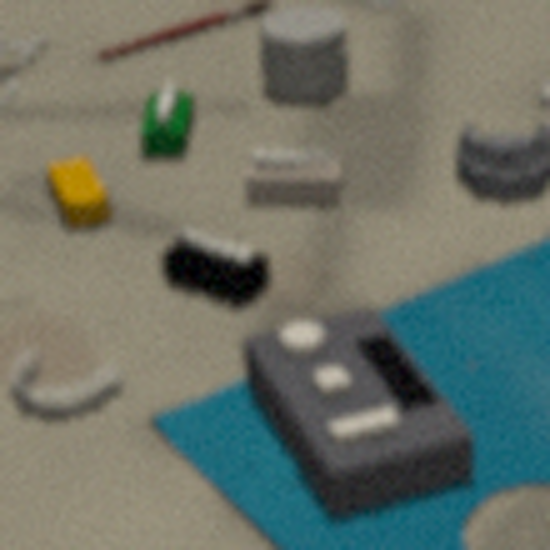

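View pics/c2.png

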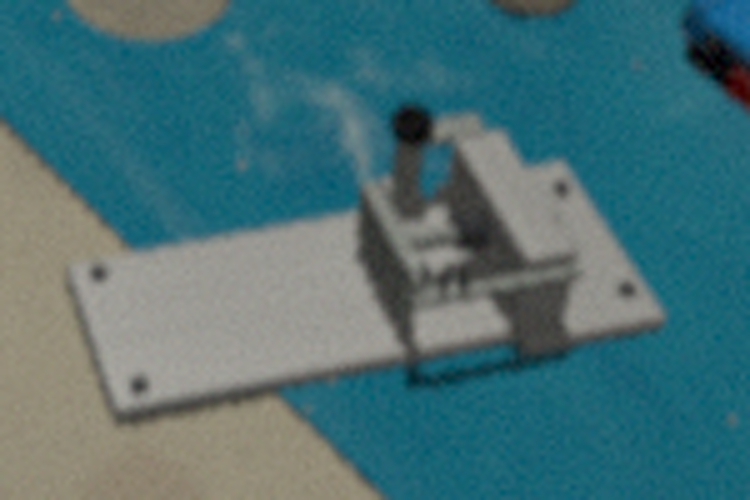

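The only white toothed block is scene px (239,166), seen enlarged. It has an all-white base; the black one (223,182) and the green one (213,154) are look-alikes. Next I move over towards it and the gauge to measure with the wrist camera.

```bash
python3 -m crank '[{"fingers":0,"dp":[-0.018,0.044,0],"turn":[0,0,0]},{"fingers":0,"dp":[-0.018,0.044,0],"turn":[0,0,0]},{"fingers":0,"dp":[-0.018,0.044,0],"turn":[0,0,0]},{"fingers":0,"dp":[-0.018,0.044,0],"turn":[0,0,0]},{"fingers":0,"dp":[-0.018,0.044,0],"turn":[0,0,0]},{"fingers":0,"dp":[-0.018,0.044,0],"turn":[0,0,0]},{"fingers":0,"dp":[-0.018,0.044,0],"turn":[0,0,0]},{"fingers":0,"dp":[-0.018,0.044,0],"turn":[0,0,0]},{"fingers":0,"dp":[0,0,0],"turn":[0,0,0]}]'
cat >> h.py <<'E'
def look(tag,s=1.5):
    st=r.get_state(); im=r.camera('wrist'); np.save('pics/%s.npy'%tag,im); np.save('pics/%s_pose.npy'%tag,np.array([st['tool_pos'],st['tool_rot']])); save(tag+'.png',im,s); print(st['time'],st['tool_pos'].round(4),st['tool_rot'].round(4),st['contact_force'].round(2),st['opening'])
E
python3 -c "
from h import *
look('w1')"
```

```text
time: 1.05
tool_pos: [0.5011, 0.2518, 0.2272]
tool_rot: [-3.141, 0.003, 1.178]
contact_force: [-0.3, 0.7, 0.4]
opening: 0.0
1.05 [0.5011 0.2518 0.2272] [-3.1407e+00  2.7000e-03  1.1777e+00] [-0.32  0.69  0.37] 0.0001254605388039247
```

View pics/w1.png

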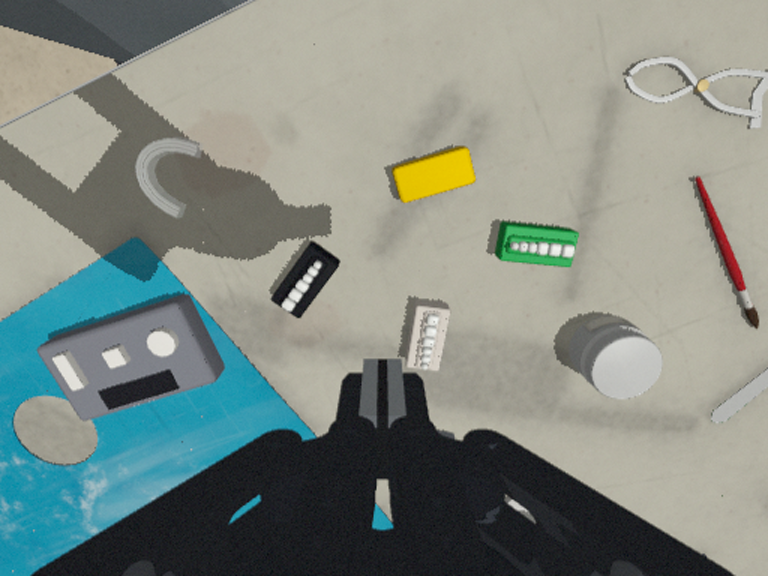

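The wrist view shows, in 768-wide px, the white model at (428,335), green (537,244), black (305,280), wax (434,174), and the keys: round (162,342), square (115,355), bar (68,370). I measure these by mask.

```bash
python3 - <<'E'
from h import *
im=np.load('pics/w1.npy'); pose=np.load('pics/w1_pose.npy')
save('w1c.png',im[190:260,255:325],8)
hsv=cv2.cvtColor(im,cv2.COLOR_RGB2HSV)
for (u,v) in [(428,335),(410,345),(440,400),(162,342),(60,350),(500,450)]: print((u,v),im[int(v/1.5),int(u/1.5)])
m=((im.min(2)>190)).astype(np.uint8)
n,l,s,c=cv2.connectedComponentsWithStats(m)
for i in range(1,n):
    if s[i,4]>60:
        print(s[i],c[i].round(1), onz('wrist',*c[i],.038,pose).round(4))
E
```

```text
(428, 335) [221 222 216]
(410, 345) [165 158 149]
(440, 400) [159 157 144]
(162, 342) [225 223 217]
(60, 350) [128 130 137]
(500, 450) [28 30 34]
[420  38  45  19 184] [443.9  43.8] [0.4541 0.4784 0.038 ]
[472  46  40   8 118] [491.2  49. ] [0.4772 0.5218 0.038 ]
[418  51  44  17 168] [436.6  61.5] [0.4676 0.4683 0.038 ]
[468  52  44  33 296] [496.3  68.9] [0.4984 0.524  0.038 ]
[272 205  18  40 154] [277.3 223.6] [0.5752 0.2512 0.038 ]
[282 207  18  40 353] [290.  226.7] [0.5851 0.2641 0.038 ]
[ 98 221  19  17 236] [106.9 228.7] [0.5008 0.0538 0.038 ]
[ 396  225   45   37 1009] [420.1 240.4] [0.6653 0.4083 0.038 ]
[ 68 233  16  12 126] [ 75.5 238.5] [0.4974 0.0102 0.038 ]
[ 35 237  21  23 197] [ 44.8 248. ] [ 0.4939 -0.0335  0.038 ]
```

View pics/w1c.png

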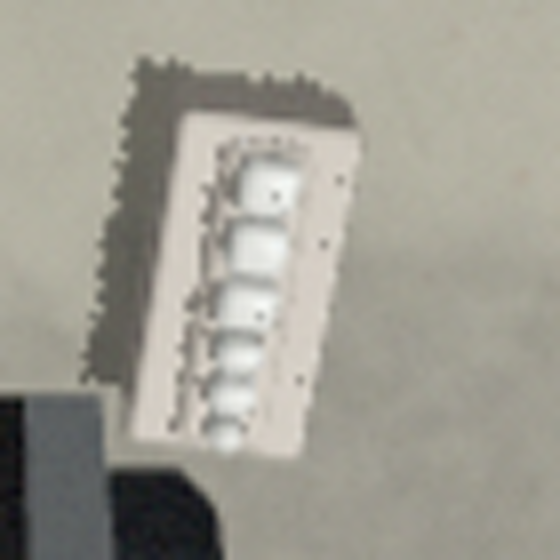

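Enlarged, the model has a plain white base and six teeth, which confirms it. Base-top corners in the crop are (182,110), (360,130), (302,455), (132,440).

```bash
python3 - <<'E'
from h import *
pose=np.load('pics/w1_pose.npy')
P=np.array([onz('wrist',255+u/8-.5+.06,190+v/8-.5+.06,.02,pose) for u,v in [(182,110),(360,130),(302,455),(132,440)]])
print(P.round(4)); print([np.linalg.norm(P[i]-P[i-1]).round(4) for i in range(4)], P.mean(0))
d=P[2]+P[3]-P[0]-P[1]; print('model yaw',np.arctan2(d[1],d[0]))
# go above round key
st=r.get_state();Rm=R.from_euler('xyz',st['tool_rot']).as_matrix()
print(Rm.T@(np.array([.501,.054,.10])-st['tool_pos']))
print(st['joint_pos'].round(2))
E
```

```text
[[0.5572 0.2596 0.02  ]
 [0.5711 0.2844 0.02  ]
 [0.6221 0.2559 0.02  ]
 [0.6087 0.2307 0.02  ]]
[np.float64(0.059), np.float64(0.0285), np.float64(0.0584), np.float64(0.0285)] [0.58977538 0.25764588 0.02      ]
model yaw -0.5101054904595453
[-0.18311406  0.07873035  0.12716158]
[ 0.39  0.29  1.54  0.    1.31 -0.78]
```

```bash
python3 -m crank '[{"fingers":0,"dp":[0,0,0],"turn":[0,0,-0.15]},{"fingers":0,"dp":[0,0,0],"turn":[0,0,-0.15]},{"fingers":0,"dp":[-0.045,-0.006,0.0134],"turn":[0,0,0]},{"fingers":0,"dp":[-0.045,-0.006,0.0134],"turn":[0,0,0]},{"fingers":0,"dp":[-0.045,-0.006,0.0134],"turn":[0,0,0]},{"fingers":0,"dp":[-0.045,-0.006,0.0134],"turn":[0,0,0]},{"fingers":0,"dp":[-0.045,-0.006,0.0134],"turn":[0,0,0]},{"fingers":0,"dp":[0,0,0],"turn":[0,0,0]}]'
python3 - <<'E'
from h import *
look('w2')
im=np.load('pics/w2.npy'); pose=np.load('pics/w2_pose.npy')
m=((im.min(2)>190)).astype(np.uint8)
n,l,s,c=cv2.connectedComponentsWithStats(m)
for i in range(1,n):
    if s[i,4]>60: print(s[i],c[i].round(1), onz('wrist',*c[i],.038,pose).round(4))
E
```

```text
time: 1.9
tool_pos: [0.444, 0.0343, 0.1561]
tool_rot: [-3.133, -0.004, 1.501]
contact_force: [-0.6, 1.1, 0.1]
opening: 0.004
1.9 [0.444  0.0343 0.1561] [-3.1334 -0.004   1.5011] [-0.6   1.09  0.08] 0.0035071438114869977
[318  94  18  49 134] [323.8 116.2] [0.3832 0.0989 0.038 ]
[181 227  13  30 340] [187.4 241.3] [ 0.4934 -0.0347  0.038 ]
[266 232  22  20 303] [277.3 240.8] [0.4993 0.0537 0.038 ]
[224 236  16  13 190] [231.7 241.7] [0.497  0.0088 0.038 ]
[435 270  51  47 459] [461.2 292.2] [0.5736 0.2443 0.038 ]
```

View pics/w2.png

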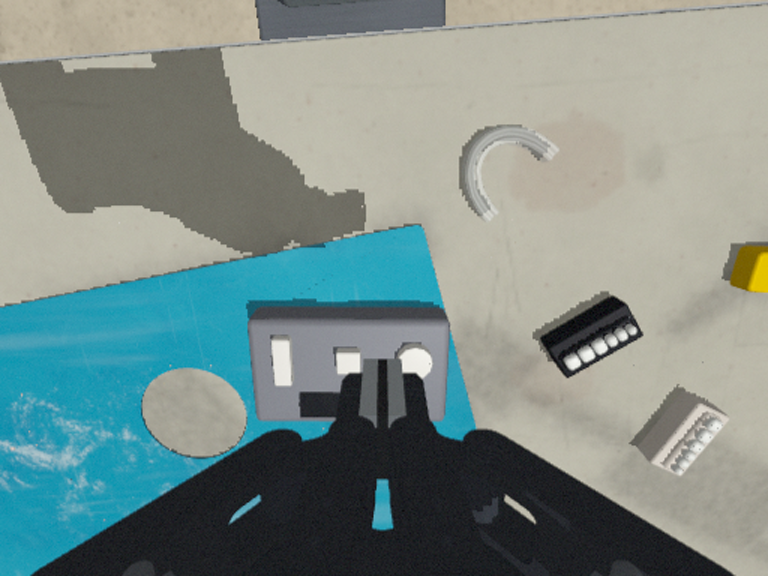

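Keys are re-measured to within 2 mm of the first reading, 44 mm apart as specified. Going to the round key.

```bash
python3 -m crank '[{"fingers":0,"dp":[0.012,0.027,0.02],"turn":[-0.008,0,0]},{"fingers":0,"dp":[0.011,0.027,0.02],"turn":[0,0,0]},{"fingers":0,"dp":[0,0,0.03],"turn":[0,0,0]},{"fingers":0,"dp":[0,0,0.03],"turn":[0,0,0]},{"fingers":0,"dp":[0,0,0.004],"turn":[0,0,0]}]'
```

```text
time: 2.45
tool_pos: [0.5078, 0.0661, 0.0539]
tool_rot: [3.128, -0.011, 1.506]
contact_force: [0.2, -0.3, -0.2]
opening: -0.002
```

```bash
python3 -m crank '[{"fingers":0,"dp":[-0.013,-0.007,0],"turn":[0.013,-0.011,0]},{"fingers":0,"dp":[0,0,0],"turn":[0,0,0]}]'
python3 -c "
from h import *
look('w3')
im=r.camera('side');save('s3.png',im[180:240,220:300],9); im=r.camera('scene');save('sc3.png',im[180:260,200:300],7)"
```

```text
time: 2.65
tool_pos: [0.4993, 0.0556, 0.0541]
tool_rot: [-3.14, 0.0, 1.51]
contact_force: [0.3, -0.7, -0.5]
opening: 0.003
2.65 [0.4993 0.0556 0.0541] [-3.1399e+00  1.0000e-04  1.5098e+00] [ 0.33 -0.73 -0.5 ] 0.003033323250533403
```

View pics/sc3.png

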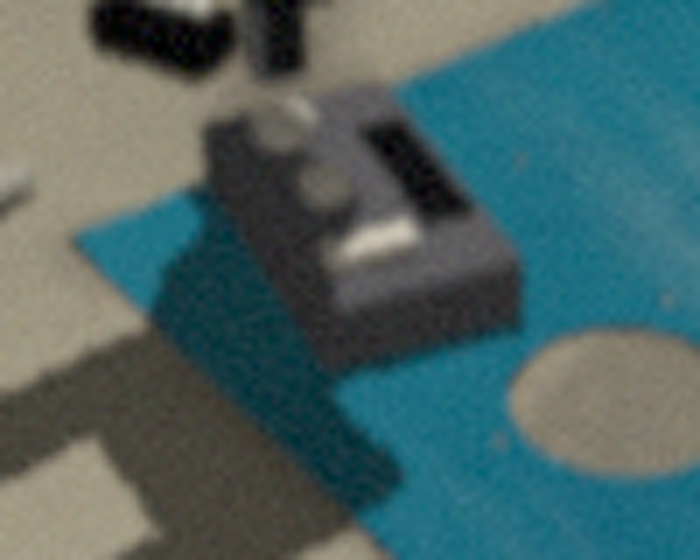

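View pics/w3.png

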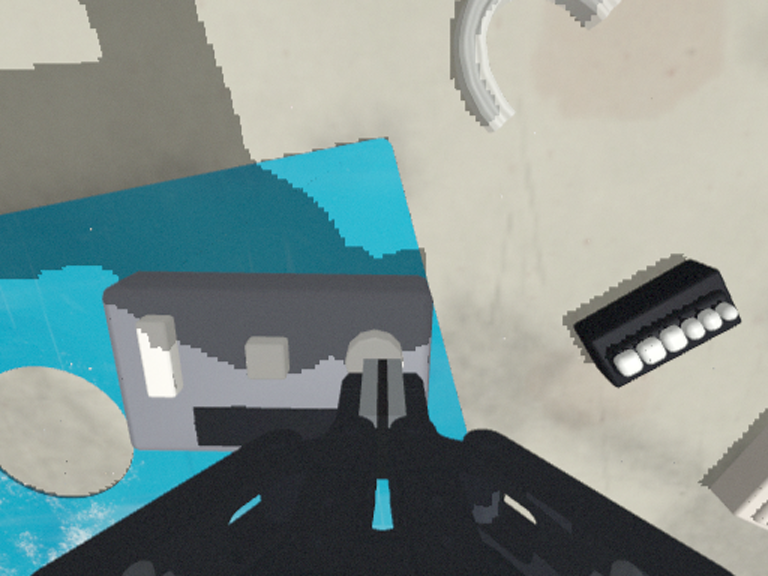

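The fingers stand over the round key (key at px (375,345), tips at (382,360)). Pressing.

```bash
python3 -m crank '[{"fingers":0,"dp":[-0.001,0,0.012],"turn":[0,0,0]},{"fingers":0,"dp":[0,0,0.002],"turn":[0,0,0]},{"fingers":0,"dp":[0,0,0.002],"turn":[0,0,0]},{"fingers":0,"dp":[0,0,0],"turn":[0,0,0]}]'
```

```text
time: 3.2
tool_pos: [0.5028, 0.0543, 0.04]
tool_rot: [3.134, -0.002, 1.507]
contact_force: [0.5, 0.2, -0.3]
opening: 0.0
```

```bash
python3 -m crank '[{"fingers":0,"dp":[0,0,0.002],"turn":[0,0,0]},{"fingers":0,"dp":[0,0,0],"turn":[0,0,0]}]'
```

```text
time: 3.4
tool_pos: [0.5029, 0.0542, 0.0378]
tool_rot: [3.134, -0.002, 1.507]
contact_force: [-0.6, 0.1, -0.6]
opening: -0.003
```

```bash
python3 -m crank '[{"fingers":0,"dp":[0,0,0.002],"turn":[0,0,0]},{"fingers":0,"dp":[0,0,0],"turn":[0,0,0]}]'
```

```text
time: 3.6
tool_pos: [0.5031, 0.0542, 0.0359]
tool_rot: [3.134, -0.002, 1.507]
contact_force: [-0.6, -0.6, 2.3]
opening: 0.0
```

```bash
python3 -m crank '[{"fingers":0,"dp":[0,0,0.002],"turn":[0,0,0]},{"fingers":0,"dp":[0,0,0],"turn":[0,0,0]},{"fingers":0,"dp":[0,0,0.001],"turn":[0,0,0]},{"fingers":0,"dp":[0,0,0],"turn":[0,0,0]}]'
```

```text
time: 4.0
tool_pos: [0.5032, 0.0542, 0.0333]
tool_rot: [3.133, -0.002, 1.507]
contact_force: [-0.9, -0.3, 4.4]
opening: 0.002
```

```bash
python3 -m crank '[{"fingers":0,"dp":[0,0,0.001],"turn":[0,0,0]},{"fingers":0,"dp":[0,0,0],"turn":[0,0,0]}]'
```

```text
time: 4.2
tool_pos: [0.5032, 0.0542, 0.0333]
tool_rot: [3.133, -0.002, 1.507]
contact_force: [-1.2, -0.8, 3.5]
opening: 0.001
```

```bash
python3 -m crank '[{"fingers":0,"dp":[0,0,0.003],"turn":[0,0,0]},{"fingers":0,"dp":[0,0,0.003],"turn":[0,0,0]}]'
```

```text
time: 4.4
tool_pos: [0.5033, 0.0542, 0.0327]
tool_rot: [3.131, -0.002, 1.507]
contact_force: [-10.3, -0.4, 41.2]
opening: -0.0
```

The round key bottomed: force jumped to 41 N at z = 32.7 mm. Releasing and moving over the bar key.

```bash
python3 -m crank '[{"fingers":0,"dp":[0,0,-0.01],"turn":[0,0,0]},{"fingers":0,"dp":[0,0,-0.012],"turn":[0.01,0,0]},{"fingers":0,"dp":[0,0,0],"turn":[0,0,0]},{"fingers":0,"dp":[-0.03,-0.002,0],"turn":[0,0,0]},{"fingers":0,"dp":[-0.03,-0.002,0],"turn":[0,0,0]},{"fingers":0,"dp":[-0.02,0,0],"turn":[0,0,0]},{"fingers":0,"dp":[0,0,0],"turn":[0,0,0]}]'
```

```text
time: 5.1
tool_pos: [0.4951, -0.0265, 0.0546]
tool_rot: [3.136, -0.002, 1.511]
contact_force: [-0.1, 0.3, -0.1]
opening: 0.0
```

```bash
python3 - <<'E'
from h import *
look('w4')
im=np.load('pics/w4.npy'); pose=np.load('pics/w4_pose.npy')
m=((im.min(2)>150)&(im[:,:,0]<250)).astype(np.uint8)
cv2
n,l,s,c=cv2.connectedComponentsWithStats((im.min(2)>185).astype(np.uint8))
for i in range(1,n):
    if s[i,4]>60: print(s[i],c[i].round(1), onz('wrist',*c[i],.038,pose).round(4))
E
```

```text
5.1 [ 0.4951 -0.0265  0.0546] [ 3.1362e+00 -2.5000e-03  1.5107e+00] [-0.11  0.33 -0.06] 0.00038412367825996517
[   0    0   73   40 2387] [34.2 17.8] [ 0.3725 -0.1223  0.038 ]
[  142     0   370   208 39757] [343.3  71.2] [0.4045 0.0235 0.038 ]
[ 366  223   38   35 1029] [384.8 240.2] [0.5006 0.052  0.038 ]
[299 228  28  24 583] [312.6 239.7] [0.4975 0.0086 0.038 ]
[174 260  13  13  70] [179.7 267.3] [ 0.5117 -0.0738  0.038 ]
[ 430  292   82   92 5009] [474.5 337.1] [0.5795 0.1199 0.038 ]
```

View pics/w4.png

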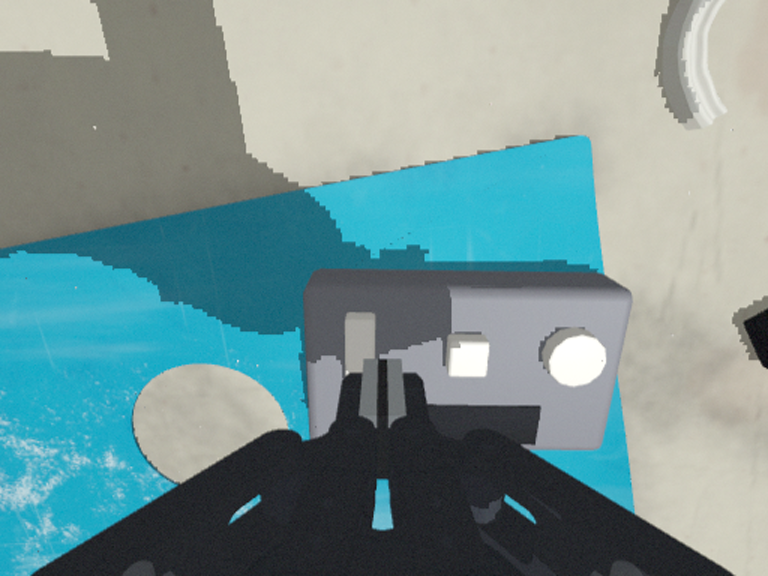

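The round key (px (577,360)) is up again. The bar (360,345) is 8 mm further right, so I shift over it and press.

```bash
python3 -m crank '[{"fingers":0,"dp":[-0.0085,0,0],"turn":[0.005,0,0]},{"fingers":0,"dp":[0,0,0],"turn":[0,0,0]},{"fingers":0,"dp":[0,0,0.01],"turn":[0,0,0]},{"fingers":0,"dp":[0,0,0.003],"turn":[0,0,0]},{"fingers":0,"dp":[0,0,0],"turn":[0,0,0]}]'
```

```text
time: 5.65
tool_pos: [0.4938, -0.032, 0.039]
tool_rot: [-3.139, -0.004, 1.513]
contact_force: [-0.3, 0.3, 0.0]
opening: 0.001
```

```bash
python3 -m crank '[{"fingers":0,"dp":[0,0,0.003],"turn":[0,0,0]},{"fingers":0,"dp":[0,0,0.002],"turn":[0,0,0]},{"fingers":0,"dp":[0,0,0.002],"turn":[0,0,0]},{"fingers":0,"dp":[0,0,0],"turn":[0,0,0]}]'
```

```text
time: 6.05
tool_pos: [0.494, -0.0317, 0.0335]
tool_rot: [-3.14, -0.003, 1.515]
contact_force: [-1.4, -0.8, 3.3]
opening: -0.0
```

```bash
python3 -m crank '[{"fingers":0,"dp":[0,0,0.002],"turn":[0,0,0]},{"fingers":0,"dp":[0,0,0.002],"turn":[0,0,0]}]'
```

```text
time: 6.25
tool_pos: [0.494, -0.0317, 0.0328]
tool_rot: [-3.141, -0.003, 1.515]
contact_force: [-6.4, 0.6, 28.4]
opening: 0.003
```

Bar key bottomed (28 N). Releasing and heading over the jig to measure it.

```bash
python3 -m crank '[{"fingers":0,"dp":[0,0,-0.01],"turn":[0,0,0]},{"fingers":0,"dp":[0,0,-0.04],"turn":[0,0,0]},{"fingers":0,"dp":[0,0,-0.04],"turn":[0,0,0]},{"fingers":0,"dp":[-0.04,-0.01,-0.03],"turn":[0,0,0.1]},{"fingers":0,"dp":[-0.04,-0.01,-0.03],"turn":[0,0,0.1]},{"fingers":0,"dp":[-0.045,-0.01,0],"turn":[0,0,0]},{"fingers":0,"dp":[-0.045,-0.01,0],"turn":[0,0,0]},{"fingers":0,"dp":[-0.04,-0.01,0],"turn":[0,0,0]},{"fingers":0,"dp":[0,0,0],"turn":[0,0,0]},{"fingers":0,"dp":[0,0,0],"turn":[0,0,0]}]'
python3 -c "
from h import *
look('w5')
im=np.load('pics/w5.npy');save('w5c.png',im[100:300,60:300],3)"
```

```text
time: 7.25
tool_pos: [0.404, -0.2328, 0.1911]
tool_rot: [3.132, -0.0, 1.31]
contact_force: [-0.5, -0.3, 0.1]
opening: -0.001
7.25 [ 0.404  -0.2328  0.1911] [ 3.1316e+00 -2.0000e-04  1.3101e+00] [-0.47 -0.25  0.12] -0.0007738553267023807
```

View pics/w5.png

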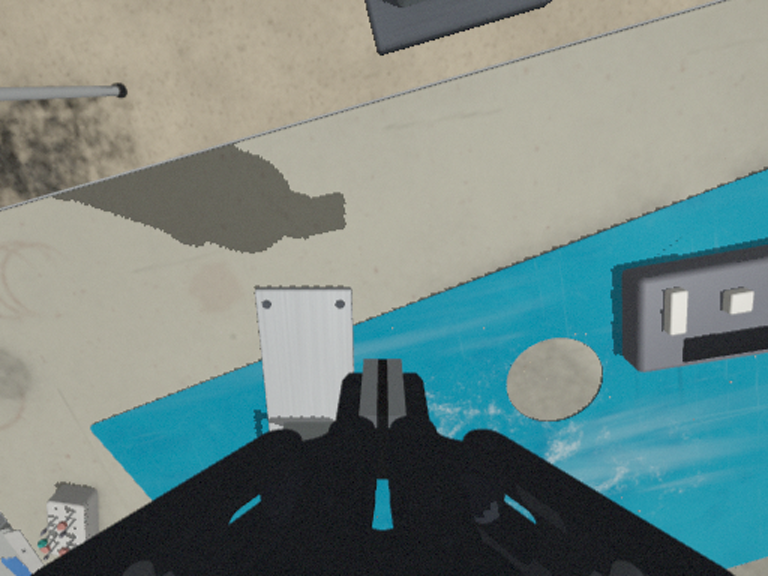

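The jig bed's near end is visible at px (256–352, 288–430). The rest is hidden by the fingers. I take an enlarged view of the corners.

```bash
python3 - <<'E'
from h import *
im=np.load('pics/w5.npy'); save('w5c.png',im[185:295,160:245],5.4)
E
```

```text
(no output)
```

View pics/w5c.png

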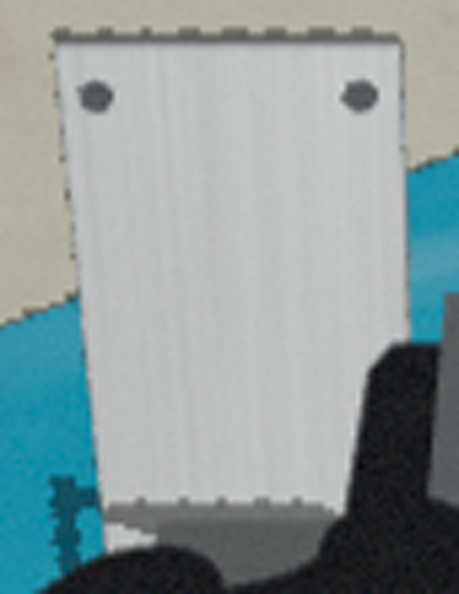

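```bash
python3 - <<'E'
from h import *
pose=np.load('pics/w5_pose.npy')
f=lambda u,v:onz('wrist',160+u/5.4-.4,185+v/5.4-.4,.008,pose)
A,B,C,D=f(56,43),f(400,40),f(101,500),f(408,335)
print(A,B,C,D,np.linalg.norm(A-B))
for p,q in [(A,C),(B,D)]: print(np.arctan2(*(q-p)[1::-1]))
print('perp',np.arctan2(*(B-A)[1::-1])-np.pi/2)
im=np.load('pics/w5.npy')
# subpixel edge fit: brightness rows
roi=im[185:295,160:245].astype(int)
sat=im.max(2).astype(int)-im.min(2); mask=((sat<12)&(im.min(2)>150)).astype(np.uint8)
L=[];Rr=[]
for v in range(200,272):
    xs=np.where(mask[v,165:250])[0]
    if len(xs)<5: continue
    L.append(onz('wrist',165+xs[0]-.5,v,.008,pose)); 
    if v<245: Rr.append(onz('wrist',165+xs[-1]+.5,v,.008,pose))
for E_ in (L,Rr):
    E_=np.array(E_); vx,vy,x0,y0=cv2.fitLine(E_[:,:2].astype(np.float32),cv2.DIST_HUBER,0,.0005,.0005).ravel()
    print('edge',np.arctan(vy/vx),x0,y0, len(E_))
E
```

```text
[ 0.4061337 -0.3349402  0.008    ] [ 0.42466585 -0.26307922  0.008     ] [ 0.51833074 -0.36528028  0.008     ] [ 0.49431157 -0.28155533  0.008     ] 0.0742121281420487
-0.2641012312976578
-0.25931384150204007
perp -0.25238965257336066
edge -0.25596833 0.4620346 -0.35045567 72
edge -0.28398854 0.46726164 -0.27451056 45
```

Jig yaw is about -0.26, with the near-edge middle at (0.415,-0.299). One more look from the left should show the pad itself.

```bash
python3 -m crank '[{"fingers":0,"dp":[0.045,0.01,0],"turn":[0,0,0]},{"fingers":0,"dp":[0.045,0.01,0],"turn":[0,0,0]},{"fingers":0,"dp":[0.035,0.01,0],"turn":[0.01,0,0]},{"fingers":0,"dp":[0,0,0],"turn":[0,0,0]},{"fingers":0,"dp":[0,0,0],"turn":[0,0,0]}]'
python3 -c "
from h import *
look('w6')
im=np.load('pics/w6.npy');save('w6c.png',im[180:330,0:180],4.4)"
```

```text
time: 7.8
tool_pos: [0.4688, -0.1109, 0.1905]
tool_rot: [-3.141, -0.001, 1.315]
contact_force: [-0.2, -0.3, -0.3]
opening: -0.001
7.8 [ 0.4688 -0.1109  0.1905] [-3.1407e+00 -1.4000e-03  1.3151e+00] [-0.22 -0.29 -0.3 ] -0.0010958083955843322
```

View pics/w6c.png

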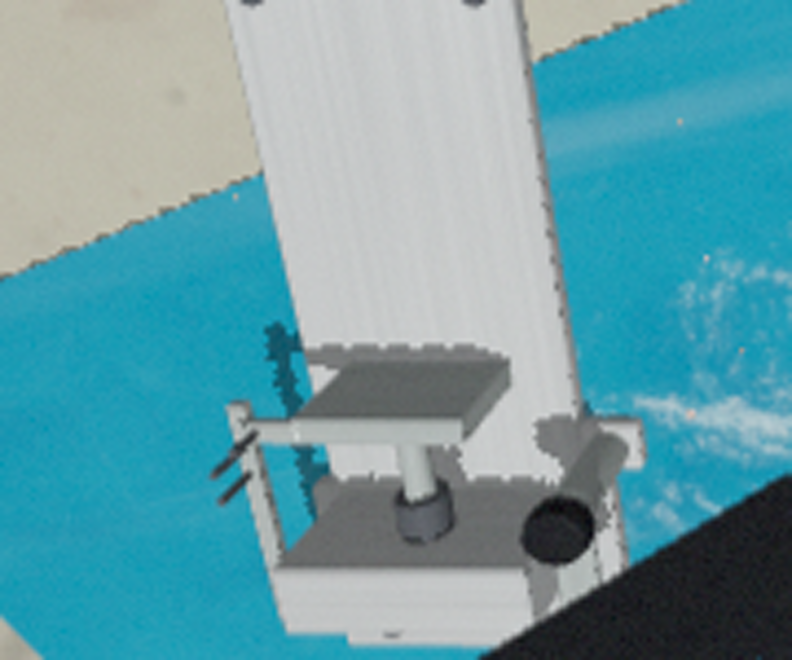

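The enlarged view shows the pad front face: bottom edge (345,362)–(510,362), top edge (295,418)–(463,420). Pointer and pins are at (230,460), the clamp knob at (560,530) and the bearing block at (400,600).

```bash
python3 - <<'E'
from h import *
pose=np.load('pics/w6_pose.npy')
f=lambda u,v,z:onz('wrist',u/4.4-.4,180+v/4.4-.4,z,pose)
for p,q,z in [((295,418),(463,420),.04),((345,362),(510,362),.010)]:
    a,b=f(*p,z),f(*q,z); d=b-a; print(a.round(4),b.round(4),np.linalg.norm(d).round(4),'yaw',np.arctan2(d[1],d[0])-np.pi/2,'mid',((a+b)/2).round(4))
# bed edges
A,A2=f(230,20,.008),f(300,325,.008); B,B2=f(522,10,.008),f(578,395,.008)
for p,q in((A,A2),(B,B2)): print('edge',np.arctan2(*(q-p)[1::-1]),p.round(4),q.round(4))
c,s=np.cos(-.26),np.sin(-.26); n=np.array([-s,c,0])
M=np.array([.4154,-.299,0])
print('lateral of edges rel M', [(n@(p-M)).round(4) for p in (A,A2,B,B2)])
print('pad mids lateral', )
st=r.get_state();print(st['joint_pos'].round(2))
E
```

```text
[ 0.5255 -0.3495  0.04  ] [ 0.5373 -0.3072  0.04  ] 0.044 yaw -0.2716729486596068 mid [ 0.5314 -0.3283  0.04  ]
[ 0.5261 -0.354   0.01  ] [ 0.5381 -0.3086  0.01  ] 0.0469 yaw -0.2575983889472462 mid [ 0.5321 -0.3313  0.01  ]
edge -0.2590211444608091 [ 0.4253 -0.3395  0.008 ] [ 0.5127 -0.3626  0.008 ]
edge -0.26625711740199187 [ 0.4421 -0.2647  0.008 ] [ 0.5542 -0.2953  0.008 ]
lateral of edges rel M [np.float64(-0.0366), np.float64(-0.0365), np.float64(0.04), np.float64(0.0393)]
pad mids lateral
[-0.32  0.22  1.75  0.    1.17 -1.64]
```

Pad face middle is (0.532,-0.3295) at yaw -0.26; the bed edges and pad agree within about 1 mm. Now to the model.

```bash
python3 -m crank '[{"fingers":0,"dp":[0.045,-0.004,0],"turn":[0,0,0]},{"fingers":0,"dp":[0.045,-0.004,0],"turn":[0,0,0]},{"fingers":0.3,"dp":[0.045,-0.004,0],"turn":[0,0,0]},{"fingers":0.6,"dp":[0.045,-0.004,0],"turn":[0,0,0]},{"fingers":1,"dp":[0.045,-0.004,0],"turn":[0,0,0]},{"fingers":1,"dp":[0.045,-0.004,0],"turn":[0,0,0]},{"fingers":1,"dp":[0.045,-0.004,0],"turn":[0,0,0]},{"fingers":1,"dp":[0.04,-0.004,0],"turn":[0,0,0]},{"fingers":1,"dp":[0,0,0],"turn":[0,0,0.12]},{"fingers":1,"dp":[0,0,0],"turn":[0,0,0.12]},{"fingers":1,"dp":[0,0,0],"turn":[0,0,0]}]'
python3 -c "
from h import *
look('w7')"
```

```text
time: 8.95
tool_pos: [0.5317, 0.2458, 0.1886]
tool_rot: [3.141, 0.002, 1.055]
contact_force: [0.2, 0.1, 0.4]
opening: 1.003
8.95 [0.5317 0.2458 0.1886] [3.1408e+00 1.7000e-03 1.0549e+00] [0.24 0.14 0.42] 1.0025973760315825
```

View pics/w7.png

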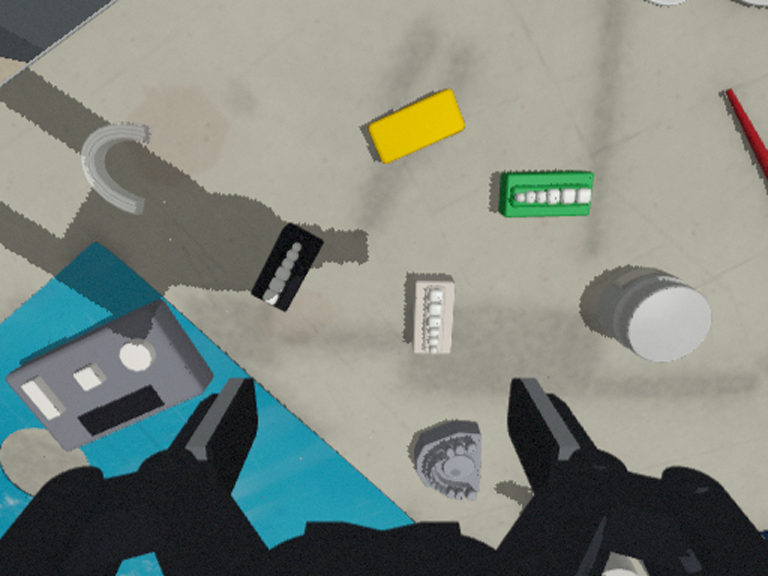

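```bash
python3 - <<'E'
from h import *
im=np.load('pics/w7.npy'); save('w7c.png',im[175:245,260:320],9)
E
```

```text
(no output)
```

View pics/w7c.png

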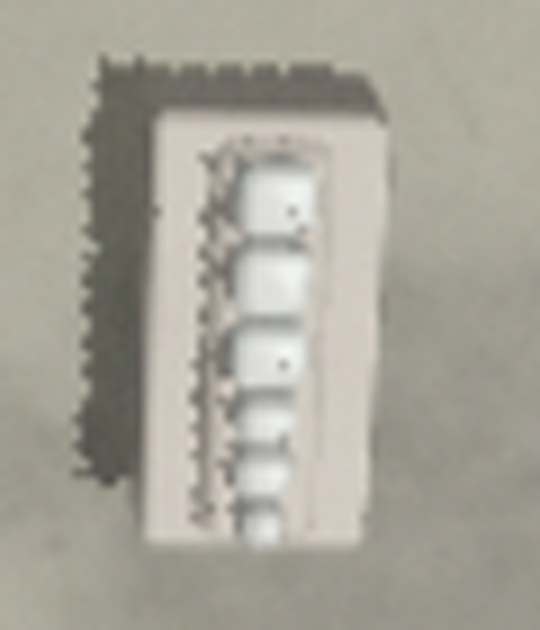

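Base-top corners in the crop: (158,108), (388,115), (360,545), (146,545).

```bash
cat >> h.py <<'E'
def tool_delta(p):
    st=r.get_state();Rm=R.from_euler('xyz',st['tool_rot']).as_matrix(); return (Rm.T@(np.array(p)-st['tool_pos'])).round(4)
E
python3 - <<'E'
from h import *
pose=np.load('pics/w7_pose.npy')
P=np.array([onz('wrist',260+u/9-.45,175+v/9-.45,.02,pose) for u,v in [(158,108),(388,115),(360,545),(146,545)]])
print(P.round(4),[np.linalg.norm(P[i]-P[i-1]).round(4) for i in range(4)],P.mean(0).round(4))
d=P[2]+P[3]-P[0]-P[1];y1=np.arctan2(d[1],d[0]); d=P[1]+P[2]-P[0]-P[3]; print(y1,np.arctan2(d[1],d[0])-np.pi/2)
print(tool_delta([*P.mean(0)[:2],.05]))
E
```

```text
[[0.5568 0.2603 0.02  ]
 [0.5715 0.2845 0.02  ]
 [0.6223 0.255  0.02  ]
 [0.6085 0.2308 0.02  ]] [np.float64(0.0596), np.float64(0.0283), np.float64(0.0587), np.float64(0.0278)] [0.5898 0.2577 0.02  ]
-0.5216030218221209 -0.532170150777969
[0.0396 0.0446 0.1385]
```

```bash
python3 -m crank '[{"fingers":0.75,"dp":[0.02,0.022,0.03],"turn":[0,0,0]},{"fingers":0.75,"dp":[0.016,0.018,0.03],"turn":[0,0,0]},{"fingers":0.75,"dp":[0,0,0.03],"turn":[0,0,0]},{"fingers":0.75,"dp":[0,0,0.03],"turn":[0,0,0]},{"fingers":0.75,"dp":[0,0,0],"turn":[0,0,0]},{"fingers":0.75,"dp":[0,0,0],"turn":[0,0,0]}]'
python3 -c "
from h import *
print(tool_delta([.5898,.2577,.004]))
look('w8')"
```

```text
time: 9.6
tool_pos: [0.5883, 0.2518, 0.0677]
tool_rot: [3.137, -0.0, 1.067]
contact_force: [-0.3, 0.4, -0.1]
opening: 0.754
[ 0.0058 -0.0018  0.0637]
9.6 [0.5883 0.2518 0.0677] [ 3.1373e+00 -4.0000e-04  1.0668e+00] [-0.28  0.38 -0.09] 0.753660878708148
```

View pics/w8.png

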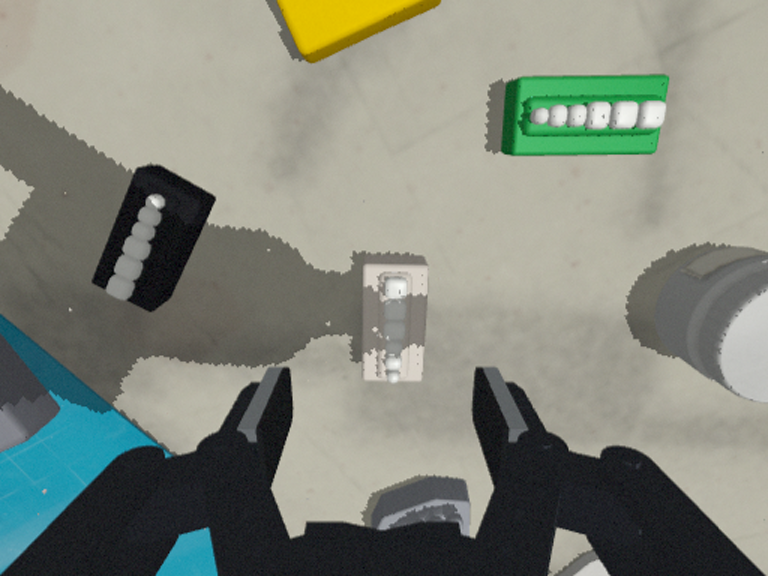

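The model (px (394,322)) lies between the fingers, 6 mm to the right. I align and go down.

```bash
python3 -m crank '[{"fingers":0.75,"dp":[0.0058,-0.002,0],"turn":[0.004,0,0.017]},{"fingers":0.75,"dp":[0,0,0],"turn":[0,0,0]},{"fingers":0.75,"dp":[0,0,0.02],"turn":[0,0,0]},{"fingers":0.75,"dp":[0,0,0.015],"turn":[0,0,0]},{"fingers":0.75,"dp":[0,0,0.010],"turn":[0,0,0]},{"fingers":0.75,"dp":[0,0,0],"turn":[0,0,0]}]'
python3 -c "
from h import *
print(tool_delta([.5898,.2577,.004]))"
```

```text
time: 10.25
tool_pos: [0.5954, 0.261, 0.0319]
tool_rot: [3.131, -0.014, 1.05]
contact_force: [0.8, 0.2, -0.7]
opening: 0.751
[-0.006  -0.0036  0.0278]
```

```bash
python3 -m crank '[{"fingers":0.75,"dp":[-0.0055,-0.0035,0],"turn":[0.01,-0.014,0]},{"fingers":0.75,"dp":[0,0,0],"turn":[0,0,0]}]'
python3 -c "
from h import *
print(tool_delta([.5898,.2577,.004]))"
```

```text
time: 10.45
tool_pos: [0.5899, 0.2582, 0.0333]
tool_rot: [3.14, -0.0, 1.051]
contact_force: [-0.1, 0.2, -1.0]
opening: 0.748
[-0.0005  0.0001  0.0293]
```

```bash
python3 -m crank '[{"fingers":0.75,"dp":[0,0,0.012],"turn":[0,0,0]},{"fingers":0.75,"dp":[0,0,0.010],"turn":[0,0,0]},{"fingers":0.75,"dp":[0,0,0],"turn":[0,0,0]}]'
python3 -c "
from h import *
print(tool_delta([.5898,.2577,.004]))"
```

```text
time: 10.75
tool_pos: [0.591, 0.2586, 0.0112]
tool_rot: [3.138, -0.002, 1.051]
contact_force: [-0.7, 0.6, 1.2]
opening: 0.753
[-0.0014 -0.0006  0.0072]
```

```bash
python3 -m crank '[{"fingers":0.75,"dp":[-0.001,0,0.004],"turn":[0.003,-0.002,0]},{"fingers":0.75,"dp":[0,0,0.003],"turn":[0,0,0]},{"fingers":0.75,"dp":[0,0,0],"turn":[0,0,0]},{"fingers":0.3,"dp":[0,0,0],"turn":[0,0,0]},{"fingers":0.2,"dp":[0,0,0],"turn":[0,0,0]},{"fingers":0.1,"dp":[0,0,0],"turn":[0,0,0]},{"fingers":0,"dp":[0,0,0],"turn":[0,0,0]},{"fingers":0,"dp":[0,0,0],"turn":[0,0,0]},{"fingers":0,"dp":[0,0,0],"turn":[0,0,0]}]'
python3 -c "
from h import *
look('w9')"
```

```text
time: 11.65
tool_pos: [0.5906, 0.2576, 0.0034]
tool_rot: [3.142, -0.0, 1.051]
contact_force: [-0.3, -0.2, -1.6]
opening: 0.335
11.65 [0.5906 0.2576 0.0034] [ 3.1415e+00 -1.0000e-04  1.0508e+00] [-0.3  -0.22 -1.61] 0.3353634379660361
```

View pics/w9.png

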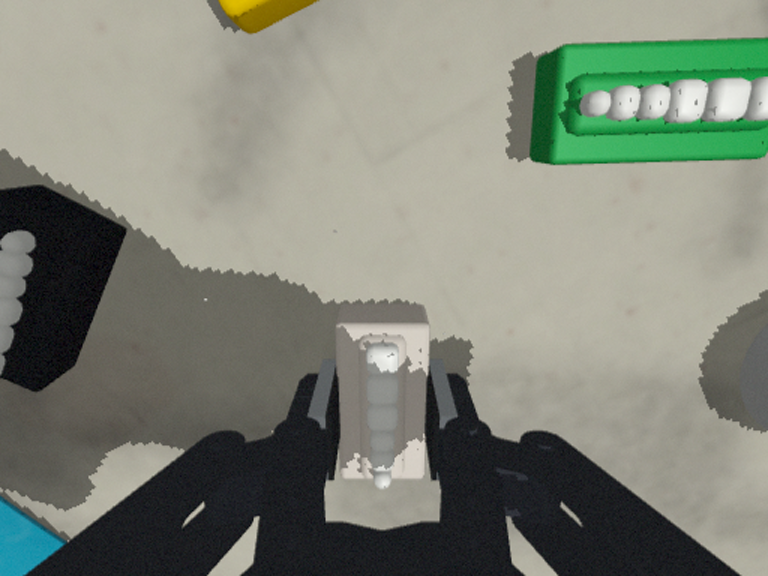

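The model is gripped (opening 0.335, about 28.5 mm) and sits square between the pads. Lifting and carrying.

```bash
python3 -m crank '[{"fingers":0,"dp":[0,0,-0.01],"turn":[0,0,0]},{"fingers":0,"dp":[0,0,-0.03],"turn":[0,0,0]},{"fingers":0,"dp":[0,0,-0.04],"turn":[0,0,0]},{"fingers":0,"dp":[0,0,-0.03],"turn":[0,0,-0.13]},{"fingers":0,"dp":[0,0,0],"turn":[0,0,-0.12]},{"fingers":0,"dp":[-0.03,0.003,0],"turn":[0,0,0]},{"fingers":0,"dp":[-0.042,0.004,0],"turn":[0,0,0]},{"fingers":0,"dp":[-0.042,0.004,0],"turn":[0,0,0]},{"fingers":0,"dp":[-0.042,0.004,0],"turn":[0,0,0]},{"fingers":0,"dp":[-0.042,0.004,0],"turn":[0,0,0]},{"fingers":0,"dp":[-0.042,0.004,0],"turn":[0,0,0]},{"fingers":0,"dp":[-0.03,0.004,0],"turn":[0,0,0]}]'
python3 -c "
from h import *
print(tool_delta([.4837,-.3167,.09]))"
```

```text
time: 12.9
tool_pos: [0.5495, -0.0134, 0.1257]
tool_rot: [3.132, -0.005, 1.321]
contact_force: [-0.4, -0.8, -0.5]
opening: 0.334
[-0.3104  0.0108  0.0341]
```

```bash
python3 -m crank '[{"fingers":0,"dp":[-0.042,0.002,0],"turn":[0.009,-0.005,0]},{"fingers":0,"dp":[-0.042,0.002,0],"turn":[0,0,0]},{"fingers":0,"dp":[-0.042,0.002,0],"turn":[0,0,0]},{"fingers":0,"dp":[-0.042,0.002,0],"turn":[0,0,0]},{"fingers":0,"dp":[-0.042,0.001,0],"turn":[0,0,0]},{"fingers":0,"dp":[-0.042,0,0],"turn":[0,0,0]},{"fingers":0,"dp":[-0.02,0,0],"turn":[0,0,0]},{"fingers":0,"dp":[0,0,0],"turn":[0,0,0]},{"fingers":0,"dp":[0,0,0],"turn":[0,0,0]}]'
python3 -c "
from h import *
print(tool_delta([.4837,-.3167,.09]))
look('w10')"
```

```text
time: 13.8
tool_pos: [0.4883, -0.2956, 0.1331]
tool_rot: [3.13, 0.003, 1.315]
contact_force: [0.2, 0.6, -0.6]
opening: 0.336
[-0.0215  0.0004  0.0432]
13.8 [ 0.4883 -0.2956  0.1331] [3.1297e+00 2.7000e-03 1.3150e+00] [ 0.24  0.59 -0.56] 0.3358949930452091
```

View pics/w10.png

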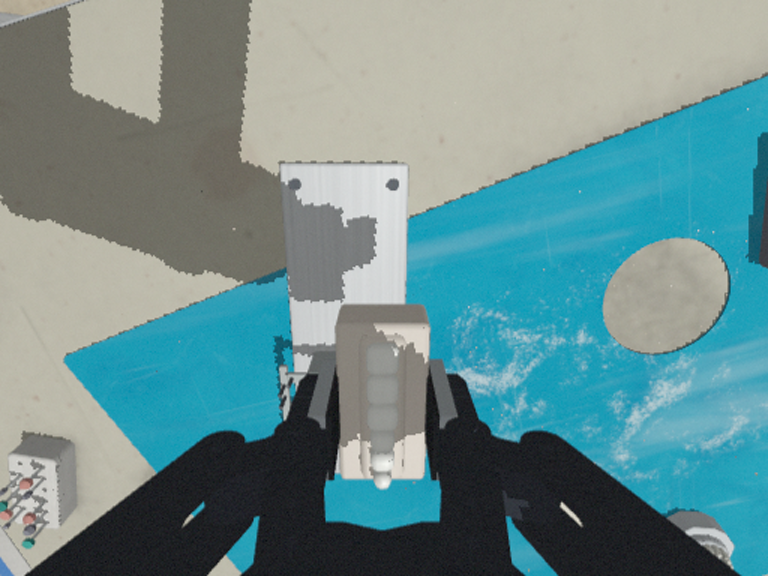

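Model held straight; the bed's near end is at px (281–407,163). Correcting sideways and re-measuring the bed.

```bash
python3 -m crank '[{"fingers":0,"dp":[-0.0205,-0.003,0.01],"turn":[0.012,0.0027,0.003]},{"fingers":0,"dp":[0,0,0],"turn":[0,0,0]},{"fingers":0,"dp":[0,0,0],"turn":[0,0,0]}]'
python3 - <<'E'
from h import *
print(tool_delta([.4837,-.3167,.09]))
look('w11')
im=np.load('pics/w11.npy'); save('w11c.png',im[90:330,170:310],2.5)
E
```

```text
time: 14.15
tool_pos: [0.4816, -0.3106, 0.1239]
tool_rot: [3.141, -0.001, 1.317]
contact_force: [0.0, 1.2, -1.8]
opening: 0.329
[-0.0054  0.0036  0.0339]
14.15 [ 0.4816 -0.3106  0.1239] [ 3.1414e+00 -1.3000e-03  1.3170e+00] [ 0.02  1.17 -1.8 ] 0.32945031563242033
```

View pics/w11.png

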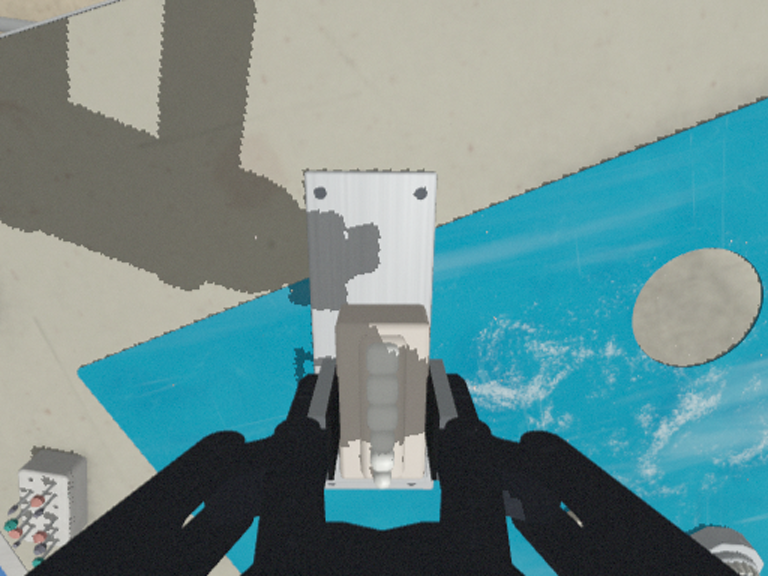

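```bash
cat > bed.py <<'E'
from h import *
import sys
def bed(tag,v0,v1,v1r,ul,ur):
    im=np.load(f'pics/{tag}.npy'); pose=np.load(f'pics/{tag}_pose.npy')
    g=cv2.GaussianBlur(im,(1,5),0).astype(int); 
    sat=g.max(2)-g.min(2); br=g.min(2)
    L=[];Q=[]
    # non-yellow/blue = bed: saturation small
    for v in range(v0,v1):
        xs=np.where(sat[v,ul:ur]<12)[0]
        if len(xs)<10: continue
        L.append(onz('wrist',ul+xs[0]-.5,v,.008,pose)[:2])
        if v<v1r: Q.append(onz('wrist',ul+xs[-1]+.5,v,.008,pose)[:2])
    out=[]
    for E_ in(L,Q):
        vx,vy,x,y=cv2.fitLine(np.array(E_,np.float32),cv2.DIST_HUBER,0,.0005,.0005).ravel(); out.append((np.arctan(vy/vx),x,y))
    yaw=-.26; n=np.array([-np.sin(yaw),np.cos(yaw)])
    print('yaws',[o[0] for o in out],len(L),len(Q))
    F=np.array([.532,-.3295])
    def lat(o): # lateral of line at pad x, relative to F
        a=o[0]; x=np.array(o[1:]); return n@(x-F)
    print('edge laterals vs pad centre',lat(out[0]),lat(out[1]),'mid',(lat(out[0])+lat(out[1]))/2)
E
python3 -c "
from bed import *
bed('w11',118,235,195,190,305)
pose=np.load('pics/w11_pose.npy')
a,b=[onz('wrist',u/1.5-.3,v/1.5-.3,.008,pose) for u,v in((304,172),(437,173))]
print(a,b,np.linalg.norm(a-b))
n=np.array([.257,.966]);print(((a+b)/2)[:2], n@(((a+b)/2)[:2]-np.array([.532,-.3295])))
"
```

```text
yaws [np.float32(-0.14498925), np.float32(-0.26983407)] 117 77
edge laterals vs pad centre -0.04557578961731305 0.03638022010941796 mid -0.004597784753947547
[ 0.4066802  -0.33626626  0.008     ] [ 0.42611158 -0.2637402   0.008     ] 0.07508400614850842
[ 0.41639589 -0.30000323] -0.001216378389162535
```

The bed centreline by three views scatters within ±1 mm of the pad centre measured directly. I align to the pad and descend.

```bash
python3 -m crank '[{"fingers":0,"dp":[-0.005,0.002,0.03],"turn":[0,0,0.006]},{"fingers":0,"dp":[0,0,0.03],"turn":[0,0,0]},{"fingers":0,"dp":[0,0,0.015],"turn":[0,0,0]},{"fingers":0,"dp":[0,0,0],"turn":[0,0,0]},{"fingers":0,"dp":[0,0,0],"turn":[0,0,0]}]'
python3 - <<'E'
from h import *
print(tool_delta([.4837,-.3167,.0114]))
E
```

```text
time: 14.7
tool_pos: [0.4865, -0.3115, 0.05]
tool_rot: [3.136, -0.001, 1.318]
contact_force: [-0.4, -0.2, -0.8]
opening: 0.336
[-0.0058 -0.0016  0.0386]
```

```bash
python3 -m crank '[{"fingers":0,"dp":[-0.0058,-0.002,0],"turn":[0.005,-0.001,0.008]},{"fingers":0,"dp":[0,0,0],"turn":[0,0,0]},{"fingers":0,"dp":[0,0,0],"turn":[0,0,0]}]'
python3 - <<'E'
from h import *
print(tool_delta([.4837,-.3167,.0114]))
E
```

```text
time: 15.0
tool_pos: [0.4847, -0.3171, 0.0529]
tool_rot: [3.137, 0.002, 1.311]
contact_force: [-0.1, 0.2, -1.1]
opening: 0.336
[ 0.0002 -0.0013  0.0415]
```

```bash
python3 -m crank '[{"fingers":0,"dp":[0,0,0.015],"turn":[0.005,0.002,0]},{"fingers":0,"dp":[0,0,0.010],"turn":[0,0,0]},{"fingers":0,"dp":[0,0,0],"turn":[0,0,0]}]'
python3 - <<'E'
from h import *
print(tool_delta([.4837,-.3167,.0114]))
look('w12')
im=r.camera('scene');save('sc12.png',im[220:330,260:410],5);im=r.camera('side');save('s12.png',im[130:220,230:350],6)
E
```

```text
time: 15.3
tool_pos: [0.4857, -0.3182, 0.0275]
tool_rot: [3.139, 0.001, 1.31]
contact_force: [-0.4, 0.4, -1.8]
opening: 0.334
[ 0.001  -0.0023  0.0161]
15.3 [ 0.4857 -0.3182  0.0275] [3.1392e+00 1.3000e-03 1.3099e+00] [-0.39  0.38 -1.77] 0.33440583700826043
```

View pics/w12.png

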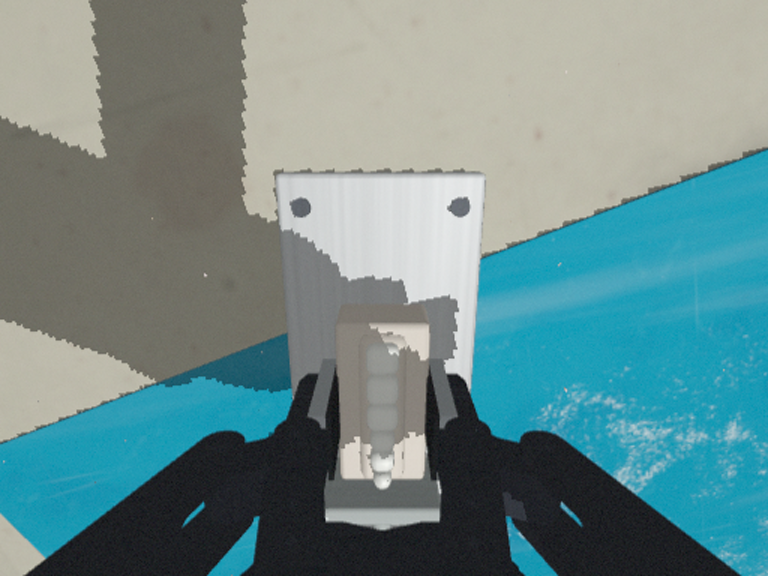

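View pics/sc12.png

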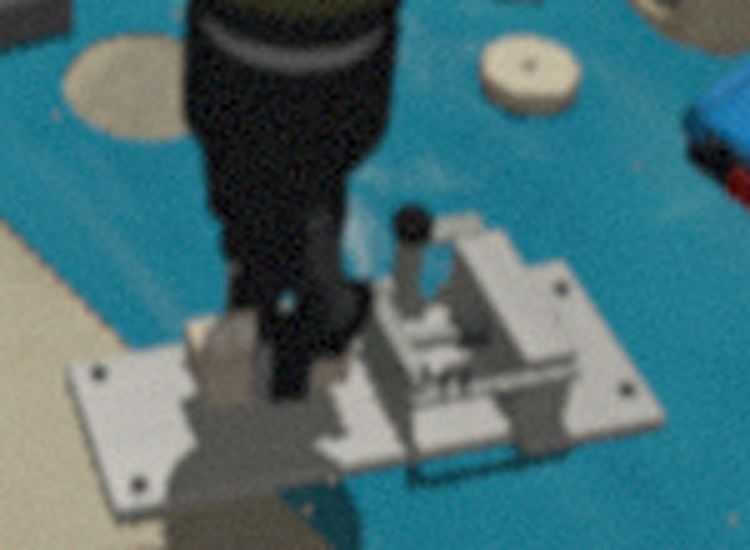

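Wrist view: bed edges (276→291 and 485→472) are symmetric about the tool axis (px 382), and the model is centred and parallel, with the pad visible ahead at (382,500). Lowering to the bed.

```bash
python3 -m crank '[{"fingers":0,"dp":[0,-0.001,0.007],"turn":[0.002,0.001,0]},{"fingers":0,"dp":[0,0,0.005],"turn":[0,0,0]},{"fingers":0,"dp":[0,0,0],"turn":[0,0,0]}]'
```

```text
time: 15.75
tool_pos: [0.4857, -0.3187, 0.0161]
tool_rot: [3.139, 0.001, 1.31]
contact_force: [0.0, 0.2, -1.4]
opening: 0.335
```

```bash
python3 -m crank '[{"fingers":0,"dp":[0,0,0.002],"turn":[0,0,0]},{"fingers":0,"dp":[0,0,0],"turn":[0,0,0]}]'
```

```text
time: 15.95
tool_pos: [0.4856, -0.3186, 0.0137]
tool_rot: [3.139, 0.001, 1.31]
contact_force: [0.2, -0.3, -1.4]
opening: 0.335
```

```bash
python3 -m crank '[{"fingers":0,"dp":[0,0,0.002],"turn":[0.002,0,0]},{"fingers":0,"dp":[0,0,0],"turn":[0,0,0]}]'
```

```text
time: 16.15
tool_pos: [0.4857, -0.3187, 0.0117]
tool_rot: [3.141, 0.001, 1.31]
contact_force: [-0.1, -0.2, -0.7]
opening: 0.331
```

```bash
python3 -m crank '[{"fingers":0,"dp":[0,0,0.001],"turn":[0,0,0]},{"fingers":0,"dp":[0,0,0],"turn":[0,0,0]}]'
```

```text
time: 16.35
tool_pos: [0.4861, -0.3189, 0.0111]
tool_rot: [3.14, 0.002, 1.31]
contact_force: [0.0, 0.0, -1.2]
opening: 0.336
```

```bash
python3 -m crank '[{"fingers":0,"dp":[0,0,0.001],"turn":[0,0,0]},{"fingers":0,"dp":[0,0,0],"turn":[0,0,0]}]'
```

```text
time: 16.55
tool_pos: [0.4863, -0.3191, 0.0113]
tool_rot: [3.139, 0.002, 1.31]
contact_force: [-0.1, -0.1, -0.1]
opening: 0.334
```

```bash
python3 -m crank '[{"fingers":0,"dp":[0,0,0.0015],"turn":[0,0,0]},{"fingers":0,"dp":[0,0,0],"turn":[0,0,0]}]'
```

```text
time: 16.75
tool_pos: [0.4866, -0.3193, 0.0114]
tool_rot: [3.138, 0.003, 1.31]
contact_force: [0.2, -1.1, -0.5]
opening: 0.335
```

The model rests on the bed: z stopped at 11.3 mm, as expected. Quick look for centring before the push.

```bash
python3 -c "
from h import *
look('w13')
im=np.load('pics/w13.npy');save('w13c.png',im[100:360,150:360],2.8)"
```

```text
16.75 [ 0.4866 -0.3193  0.0114] [3.1380e+00 2.5000e-03 1.3101e+00] [ 0.21 -1.14 -0.48] 0.33484743355869706
```

View pics/w13c.png

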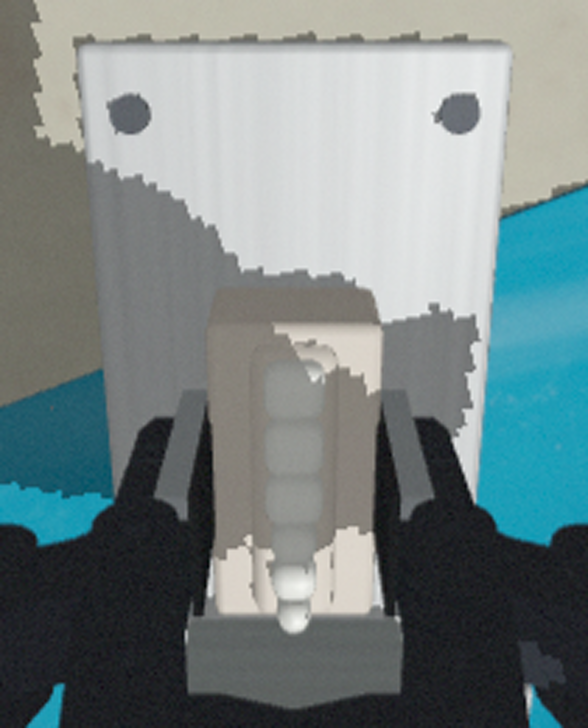

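Centred and square: bed middle is column 294, model 294.5, pad 295 at both ends. Pushing forward.

```bash
python3 -m crank '[{"fingers":0,"dp":[0,0.006,0],"turn":[0.003,0.002,0]},{"fingers":0,"dp":[0,0.006,0],"turn":[0,0,0]},{"fingers":0,"dp":[0,0,0],"turn":[0,0,0]}]'
python3 -c "
from h import *
p=r.get_state()['tool_pos'][:2]-np.array([.532,-.3295]);print('jig x',p@[.9664,-.2571]+.03,'lat',p@[.2571,.9664])"
```

```text
time: 17.1
tool_pos: [0.4989, -0.3226, 0.011]
tool_rot: [-3.141, 0.0, 1.31]
contact_force: [0.5, 1.0, 2.8]
opening: 0.328
jig x -0.0038109247945213864 lat -0.001846880708260895
```

```bash
python3 -m crank '[{"fingers":0,"dp":[0,0.004,0],"turn":[0,0,0]},{"fingers":0,"dp":[0,0,0],"turn":[0,0,0]}]'
```

```text
time: 17.3
tool_pos: [0.5028, -0.3237, 0.011]
tool_rot: [-3.14, 0.0, 1.31]
contact_force: [0.3, -0.2, 2.1]
opening: 0.333
```

```bash
python3 -m crank '[{"fingers":0,"dp":[0,0.003,0],"turn":[0,0,0]},{"fingers":0,"dp":[0,0,0],"turn":[0,0,0]}]'
```

```text
time: 17.5
tool_pos: [0.5043, -0.324, 0.0111]
tool_rot: [-3.137, 0.0, 1.311]
contact_force: [-0.8, 0.5, 1.5]
opening: 0.335
```

```bash
python3 -m crank '[{"fingers":0,"dp":[0,0.003,0],"turn":[0,0,0]},{"fingers":0,"dp":[0,0,0],"turn":[0,0,0]}]'
```

```text
time: 17.7
tool_pos: [0.5049, -0.3241, 0.0111]
tool_rot: [-3.133, -0.0, 1.312]
contact_force: [-0.3, 0.7, 2.0]
opening: 0.338
```

```bash
python3 -m crank '[{"fingers":0,"dp":[0,0.004,0],"turn":[-0.008,0,0]},{"fingers":0,"dp":[0,0.002,0],"turn":[0,0,0]}]'
python3 -c "
from h import *
st=r.get_state();p=st['tool_pos'][:2]-np.array([.532,-.3295]);print('jig x',p@[.9664,-.2571]+.03,'lat',p@[.2571,.9664],st['contact_force'],st['wrist_torque'])
im=r.camera('scene');save('sc14.png',im[220:330,260:410],5)"
```

```text
time: 17.9
tool_pos: [0.5064, -0.3244, 0.011]
tool_rot: [-3.133, -0.001, 1.312]
contact_force: [-6.0, -0.3, 6.8]
opening: 0.331
jig x 0.003978206981410114 lat -0.0016420366038787416 [-6.030249   -0.31333313  6.80007306] [-0.02546623  0.74782732 -0.03067433]
```

View pics/sc14.png

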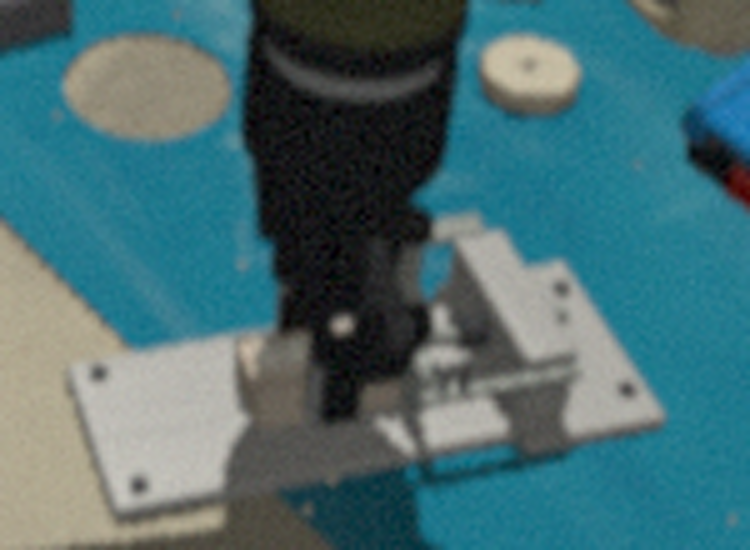

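```bash
python3 -c "
from h import *
look('w14')
a=[np.load('pics/%s.npy'%t)[290:370,190:320] for t in ('w12','w13','w14')]
save('w14c.png',np.vstack(a),2.4)
im=r.camera('side');save('s14.png',im[130:200,240:340],7)"
```

```text
17.95 [ 0.5064 -0.3244  0.0111] [-3.1325e+00 -8.0000e-04  1.3124e+00] [-6.62  0.11  7.02] 0.3371371043495567
```

View pics/w14c.png

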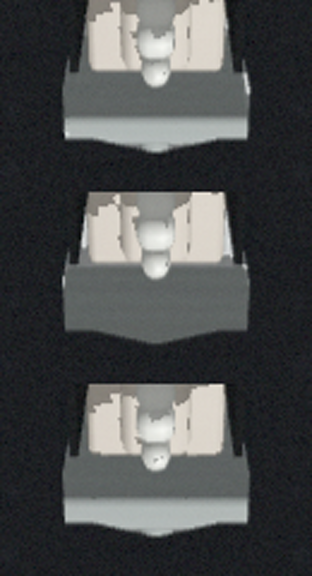

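View pics/s14.png

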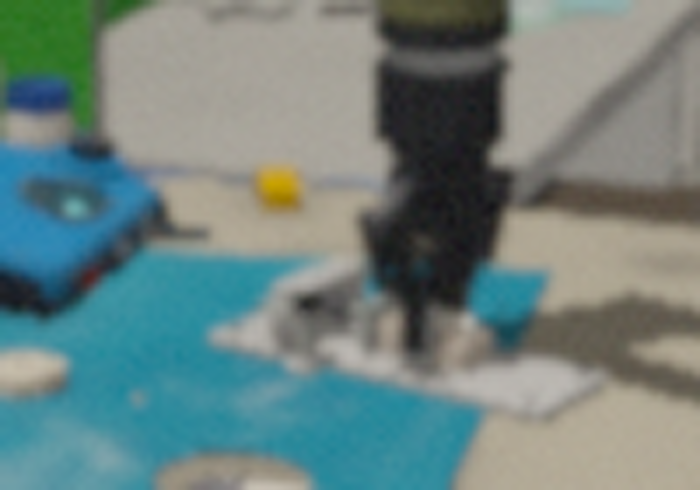

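The pad's top front edge is visible: row 338.5 in w12 (unloaded) and 337.5 now. I extract it subpixel to get the pad displacement.

```bash
cat >> h.py <<'E'
def padx(tag):
    im=np.load(f'pics/{tag}.npy').astype(float).mean(2); pose=np.load(f'pics/{tag}_pose.npy')
    X=[]
    for u in list(range(222,242))+list(range(270,288)):
        col=cv2.GaussianBlur(im[:,u:u+1],(1,3),0).ravel()[322:350]; g=np.diff(col); k=np.argmax(g); 
        if g[k]<8: continue
        v=322+k+.5; p=onz('wrist',u,v,.04,pose)[:2]-np.array([.532,-.3295]); X.append(p@[.9664,-.2571]+.03)
    # base-top front edge of model in tool coords
    print(tag,'pad face jig x',np.median(X).round(5),np.std(X).round(5),len(X))
E
python3 -c "
from h import *
padx('w12');padx('w14')
p=np.load('pics/w14_pose.npy')
"
```

```text
w12 pad face jig x 0.02876 1e-05 38
w14 pad face jig x 0.03328 1e-05 38
```

Pad travel is about 4.5 mm, which agrees with the roughly 6 N measured. Pushing about 5 mm more, correcting the small pitch.

```bash
python3 -m crank '[{"fingers":0,"dp":[0,0.004,0],"turn":[-0.012,-0.001,0.001]},{"fingers":0,"dp":[0,0.004,0],"turn":[-0.01,0,0]}]'
cat >> h.py <<'E'
def st():
    s=r.get_state();p=s['tool_pos'][:2]-np.array([.532,-.3295]);print('t',s['time'],'jig x',(p@[.9664,-.2571]+.03).round(5),'lat',(p@[.2571,.9664]).round(5),s['tool_pos'][2].round(4),s['tool_rot'].round(4),s['contact_force'].round(1),s['wrist_torque'].round(2))
E
python3 -c "
from h import *
st()"
```

```text
time: 18.25
tool_pos: [0.507, -0.3245, 0.011]
tool_rot: [-3.142, -0.0, 1.313]
contact_force: [-10.6, -0.4, 10.4]
opening: 0.335
t 18.25 jig x 0.00451 lat -0.00156 0.011 [-3.1415e+00 -5.0000e-04  1.3129e+00] [-10.6  -0.4  10.4] [-0.11  1.81 -0.13]
```

```bash
python3 -m crank '[{"fingers":0,"dp":[0,0.005,-0.001],"turn":[-0.003,0,0.002]},{"fingers":0,"dp":[0,0.005,-0.0005],"turn":[-0.003,0,0]}]'
python3 -c "
from h import *
st()"
```

```text
time: 18.45
tool_pos: [0.5088, -0.3248, 0.011]
tool_rot: [-3.133, -0.002, 1.312]
contact_force: [-13.0, 0.1, 10.6]
opening: 0.336
t 18.45 jig x 0.00634 lat -0.00142 0.011 [-3.1331e+00 -1.8000e-03  1.3118e+00] [-13.    0.1  10.6] [-0.16  1.81 -0.02]
```

```bash
python3 -m crank '[{"fingers":0,"dp":[0,0.005,-0.003],"turn":[-0.008,-0.002,0.001]},{"fingers":0,"dp":[0,0.005,-0.001],"turn":[-0.006,0,0]}]'
python3 -c "
from h import *
st();look('w15');padx('w15')
a=[np.load('pics/%s.npy'%t)[230:370,180:330] for t in ('w14','w15')]
save('w15c.png',np.hstack(a),2.5)
im=r.camera('scene');save('sc15.png',im[270:320,320:390],9)"
```

```text
time: 18.65
tool_pos: [0.51, -0.3242, 0.0119]
tool_rot: [-3.13, -0.003, 1.311]
contact_force: [-7.8, 1.1, 2.3]
opening: 0.339
t 18.65 jig x 0.0074 lat -0.00048 0.0119 [-3.1301e+00 -2.8000e-03  1.3115e+00] [-7.8  1.1  2.3] [-0.03  1.2  -0.  ]
18.65 [ 0.51   -0.3242  0.0119] [-3.1301e+00 -2.8000e-03  1.3115e+00] [-7.84  1.09  2.3 ] 0.3391728899157106
w15 pad face jig x 0.03692 0.00019 38
```

View pics/w15c.png

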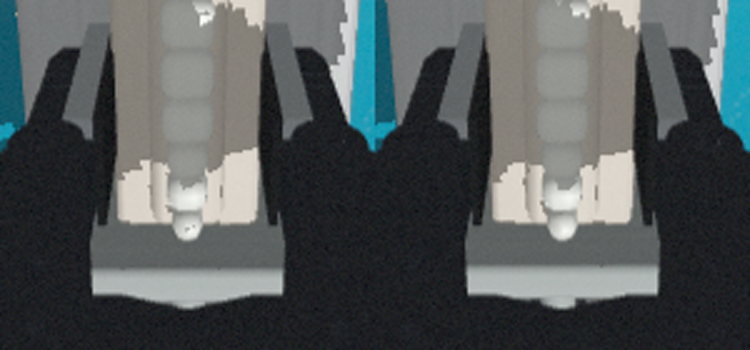

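View pics/sc15.png

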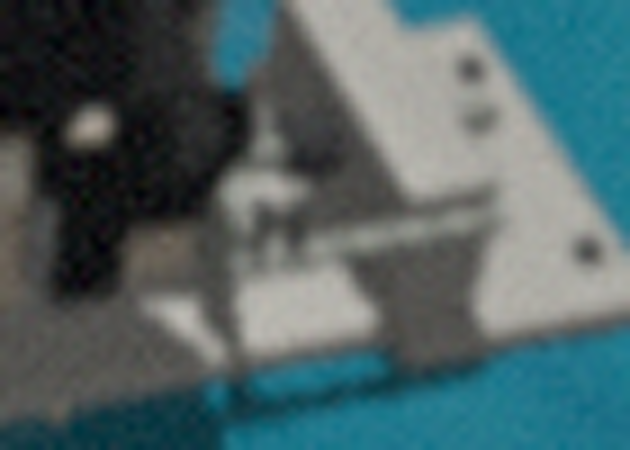

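The model is centred on the pad (columns 188 vs 188.5) and the pad is displaced about 8.2 mm, with Fx about -7.8 N. Now levelling the tool and adding the last 2 mm.

```bash
python3 -m crank '[{"fingers":0,"dp":[0,0.005,0],"turn":[-0.014,-0.003,0]},{"fingers":0,"dp":[0,0.005,0],"turn":[-0.006,-0.001,0]}]'
python3 -c "
from h import *
st();look('w16');padx('w16')"
```

```text
time: 18.95
tool_pos: [0.5109, -0.3241, 0.011]
tool_rot: [-3.133, -0.0, 1.313]
contact_force: [-15.8, 1.1, 19.3]
opening: 0.337
t 18.95 jig x 0.00821 lat -0.00019 0.011 [-3.1332e+00 -5.0000e-04  1.3128e+00] [-15.8   1.1  19.3] [-0.09  2.24 -0.13]
18.95 [ 0.5109 -0.3241  0.011 ] [-3.1332e+00 -5.0000e-04  1.3128e+00] [-15.83   1.06  19.3 ] 0.3374089291798434
w16 pad face jig x 0.03741 0.0 38
```

```bash
python3 -m crank '[{"fingers":0,"dp":[0,0.004,-0.0015],"turn":[-0.012,0,0]}]'
python3 -c "
from h import *
st()"
```

```text
time: 19.1
tool_pos: [0.5103, -0.3238, 0.0114]
tool_rot: [-3.136, -0.001, 1.313]
contact_force: [-8.5, -1.6, -4.7]
opening: 0.331
t 19.1 jig x 0.00753 lat -5e-05 0.0114 [-3.1365e+00 -1.3000e-03  1.3135e+00] [-8.5 -1.6 -4.7] [-0.17  1.44 -0.12]
```

```bash
python3 -m crank '[{"fingers":0,"dp":[0,0.004,-0.0015],"turn":[-0.012,0,0]}]'
python3 -c "
from h import *
st()"
```

```text
time: 19.2
tool_pos: [0.5097, -0.3234, 0.0113]
tool_rot: [-3.14, -0.002, 1.314]
contact_force: [-8.6, -1.7, -2.6]
opening: 0.336
t 19.2 jig x 0.00691 lat 0.00017 0.0113 [-3.1402e+00 -2.5000e-03  1.3139e+00] [-8.6 -1.7 -2.6] [-0.21  1.32 -0.13]
```

```bash
python3 -m crank '[{"fingers":0,"dp":[-0.002,0.007,-0.0005],"turn":[-0.006,-0.002,0.004]},{"fingers":0,"dp":[-0.001,0.007,-0.0005],"turn":[-0.006,-0.001,0.002]}]'
python3 -c "
from h import *
st()"
```

```text
time: 19.4
tool_pos: [0.5103, -0.3235, 0.0111]
tool_rot: [-3.128, -0.006, 1.309]
contact_force: [-14.5, 1.6, 15.1]
opening: 0.334
t 19.4 jig x 0.00752 lat 0.00019 0.0111 [-3.1278 -0.0059  1.3087] [-14.5   1.6  15.1] [0.12 2.18 0.01]
```

```bash
python3 -m crank '[{"fingers":0,"dp":[-0.001,0.006,-0.002],"turn":[-0.018,-0.006,-0.001]}]'
python3 -c "
from h import *
st()"
```

```text
time: 19.5
tool_pos: [0.5108, -0.3236, 0.0115]
tool_rot: [-3.135, -0.002, 1.31]
contact_force: [-8.9, 0.5, -4.0]
opening: 0.333
t 19.5 jig x 0.00796 lat 0.00023 0.0115 [-3.1353e+00 -2.2000e-03  1.3103e+00] [-8.9  0.5 -4. ] [0.01 1.45 0.04]
```

```bash
python3 -m crank '[{"fingers":0,"dp":[-0.001,0.007,-0.0015],"turn":[-0.014,-0.002,0]}]'
python3 -c "
from h import *
st()"
```

```text
time: 19.6
tool_pos: [0.5119, -0.324, 0.0112]
tool_rot: [-3.139, -0.002, 1.311]
contact_force: [-8.5, 0.3, 1.4]
opening: 0.331
t 19.6 jig x 0.00919 lat 0.00019 0.0112 [-3.1389e+00 -2.4000e-03  1.3109e+00] [-8.5  0.3  1.4] [ 0.15  1.5  -0.01]
```

```bash
python3 -c "
from h import *
look('w17');padx('w17');st()
im=np.load('pics/w17.npy');save('w17c.png',im[100:360,150:360],2.8)"
```

```text
19.6 [ 0.5119 -0.324   0.0112] [-3.1389e+00 -2.4000e-03  1.3109e+00] [-8.54  0.34  1.38] 0.3307785550220476
w17 pad face jig x 0.0381 0.00028 38
t 19.65 jig x 0.00941 lat 0.0002 0.0113 [-3.1392e+00 -2.5000e-03  1.3109e+00] [-9.6  1.1  1.6] [ 0.16  1.5  -0.04]
```

View pics/w17c.png

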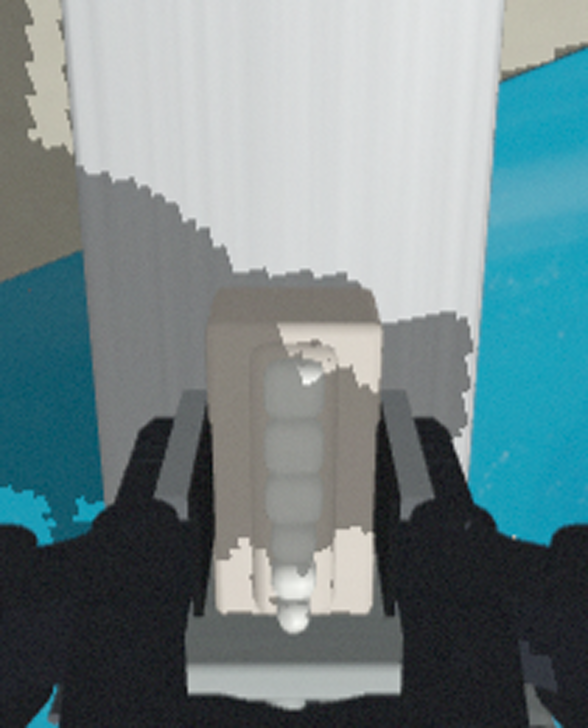

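Pad travel is about 9.3 mm, level and square. But the bed middle (col 287) against the model (294.5) shows it drifted about 1.6 mm to the left during pushing. Sliding it back while holding the push.

```bash
python3 -m crank '[{"fingers":0,"dp":[-0.004,0.0055,-0.0015],"turn":[-0.012,-0.002,0]}]'
python3 -c "
from h import *
st()"
```

```text
time: 19.75
tool_pos: [0.5116, -0.3247, 0.0111]
tool_rot: [-3.14, -0.006, 1.311]
contact_force: [-5.7, 11.3, 7.4]
opening: 0.332
t 19.75 jig x 0.00905 lat -0.0006 0.0111 [-3.1401 -0.0065  1.3106] [-5.7 11.3  7.4] [1.81 0.96 0.21]
```

```bash
python3 -m crank '[{"fingers":0,"dp":[-0.004,0.0055,-0.001],"turn":[-0.012,-0.004,0]}]'
python3 -c "
from h import *
st()"
```

```text
time: 19.85
tool_pos: [0.5116, -0.3248, 0.0111]
tool_rot: [3.141, -0.009, 1.31]
contact_force: [-5.8, 11.7, 13.5]
opening: 0.338
t 19.85 jig x 0.00906 lat -0.00075 0.0111 [ 3.1414 -0.0094  1.31  ] [-5.8 11.7 13.5] [2.   1.02 0.24]
```

```bash
python3 -m crank '[{"fingers":0,"dp":[-0.005,0.006,-0.0025],"turn":[-0.008,-0.012,0.001]}]'
python3 -c "
from h import *
st()"
```

```text
time: 19.95
tool_pos: [0.5106, -0.3262, 0.0115]
tool_rot: [-3.137, -0.003, 1.309]
contact_force: [-7.9, 5.5, -2.1]
opening: 0.334
t 19.95 jig x 0.00848 lat -0.0023 0.0115 [-3.1374 -0.0035  1.3092] [-7.9  5.5 -2.1] [1.01 1.22 0.19]
```

```bash
python3 -m crank '[{"fingers":0,"dp":[-0.002,0.006,-0.001],"turn":[-0.012,-0.006,0]}]'
python3 -c "
from h import *
st()"
```

```text
time: 20.05
tool_pos: [0.5109, -0.3263, 0.011]
tool_rot: [-3.139, -0.001, 1.31]
contact_force: [-11.8, 1.3, 11.0]
opening: 0.338
t 20.05 jig x 0.00882 lat -0.00233 0.011 [-3.1387e+00 -8.0000e-04  1.3101e+00] [-11.8   1.3  11. ] [0.22 1.76 0.05]
```

```bash
python3 -m crank '[{"fingers":0,"dp":[0.0005,0.0065,-0.002],"turn":[-0.013,0,0]}]'
python3 -c "
from h import *
st()"
```

```text
time: 20.15
tool_pos: [0.512, -0.3256, 0.0112]
tool_rot: [-3.141, -0.002, 1.311]
contact_force: [-10.8, -2.6, -1.2]
opening: 0.335
t 20.15 jig x 0.0097 lat -0.00133 0.0112 [-3.1412e+00 -1.8000e-03  1.3115e+00] [-10.8  -2.6  -1.2] [-0.42  1.77 -0.11]
```

```bash
python3 -m crank '[{"fingers":0,"dp":[0.0005,0.007,-0.0014],"turn":[-0.013,0,0]}]'
python3 -c "
from h import *
st()"
```

```text
time: 20.25
tool_pos: [0.5128, -0.3252, 0.011]
tool_rot: [3.141, -0.002, 1.313]
contact_force: [-15.5, -2.8, 7.5]
opening: 0.336
t 20.25 jig x 0.01037 lat -0.00075 0.011 [ 3.1409e+00 -2.4000e-03  1.3131e+00] [-15.5  -2.8   7.5] [-0.68  2.64 -0.18]
```

```bash
python3 -m crank '[{"fingers":0,"dp":[-0.003,0.0055,-0.0015],"turn":[-0.009,-0.003,0.002]}]'
python3 -c "
from h import *
st();look('w18');padx('w18')
im=np.load('pics/w18.npy');save('w18c.png',im[100:360,150:360],2.8)
im=r.camera('scene');save('sc18.png',im[270:320,320:390],9);st()"
```

```text
time: 20.35
tool_pos: [0.5125, -0.3256, 0.0111]
tool_rot: [-3.141, -0.004, 1.311]
contact_force: [-4.9, 10.9, 6.4]
opening: 0.335
t 20.35 jig x 0.01011 lat -0.00121 0.0111 [-3.1406 -0.0044  1.3108] [-4.9 10.9  6.4] [1.63 0.92 0.23]
20.35 [ 0.5125 -0.3256  0.0111] [-3.1406 -0.0044  1.3108] [-4.88 10.87  6.37] 0.33503221179552295
w18 pad face jig x 0.03936 7e-05 38
t 20.45 jig x 0.01006 lat -0.00121 0.011 [-3.1404 -0.0043  1.3111] [-8.3  5.4  5.3] [0.88 1.31 0.16]
```

View pics/w18c.png

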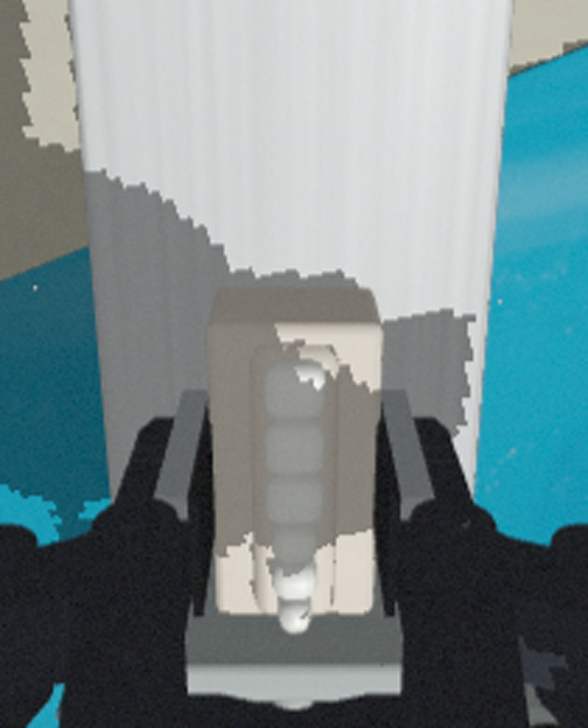

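View pics/sc18.png

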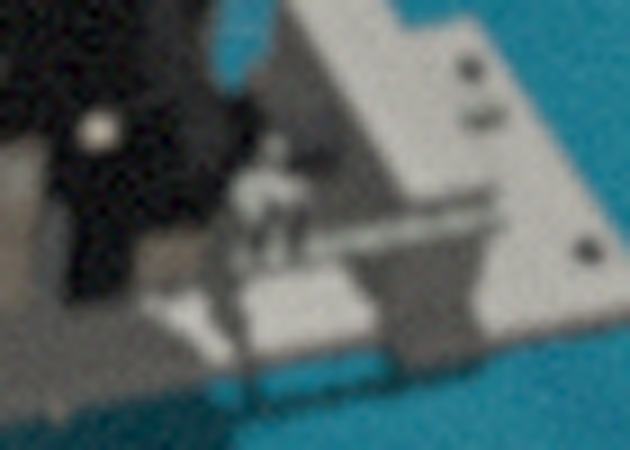

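Bed middle is 293–294 and the model 294.5, so it is centred and square. Pad travel is 10.6 mm by image and 10.5 mm by tool; force along the jig is about 9.4 N. I check that the held target is steady for a second.

```bash
python3 -c "
from h import *
for k in range(5):
    for _ in range(5): r.camera('scene')
    st()
look('w19');padx('w19')
im=r.camera('scene');save('sc19.png',im,1.5)"
```

```text
t 20.7 jig x 0.01011 lat -0.00121 0.0111 [-3.1404 -0.0039  1.3114] [-8.1  5.6  5.4] [0.87 1.32 0.11]
t 20.95 jig x 0.01007 lat -0.0012 0.011 [-3.1404 -0.0039  1.3115] [-8.6  6.2  5. ] [0.84 1.33 0.13]
t 21.2 jig x 0.01007 lat -0.0012 0.011 [-3.1404 -0.0039  1.3115] [-8.2  6.2  5.4] [0.84 1.31 0.09]
t 21.45 jig x 0.01011 lat -0.00122 0.0111 [-3.1405 -0.0039  1.3115] [-8.7  6.7  5.1] [0.92 1.36 0.11]
t 21.7 jig x 0.01008 lat -0.00121 0.011 [-3.1404 -0.0039  1.3115] [-7.9  6.1  4.2] [0.9  1.31 0.14]
21.7 [ 0.5124 -0.3255  0.011 ] [-3.1404 -0.0039  1.3115] [-7.93  6.12  4.17] 0.3339292073402283
w19 pad face jig x 0.0393 5e-05 38
```

View pics/sc19.png

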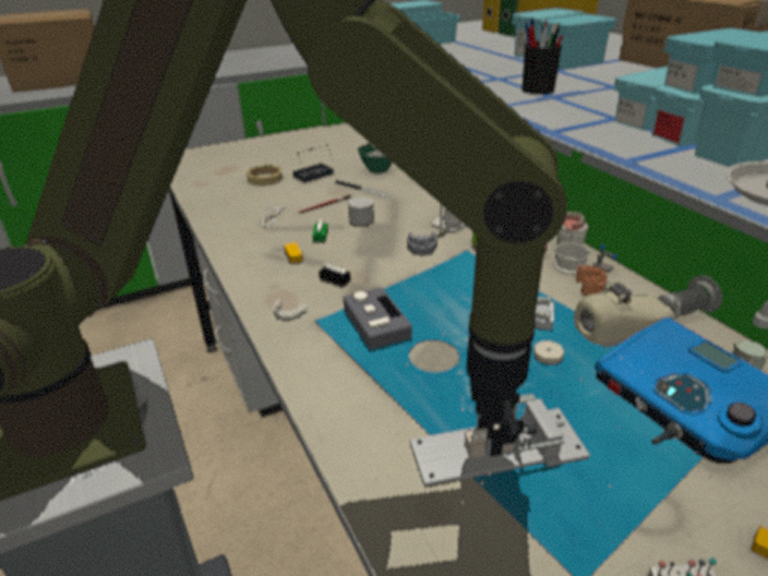

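The hold is steady for over a second, and everything else on the bench is where it was: wax (293,253), jar (361,212), black (335,273), splint (290,310). Handing in.

```bash
python3 -c "
from h import *
print(r.hand_in())"
```

```text
the job is handed in; nothing more can be done
None
```

The gauge is ready, and the model is held against the stop pad at about 10 N for you to clamp. The job was handed in at about 21.8 s on the robot's clock.

- **Keys:** I pressed the round key down to its stop and let it up, then did the same with the bar key; nothing had touched the spring stop by then. The force jumped to 41 N on the round key and 28 N on the bar, both at a height of 33 mm, so both went fully down. The 41 N peak was harder than needed. The square key was not touched.
- **Model placement:** It lies flat on the bed, level to about 4 mrad and centred to within about 1 mm. It drifted about 1.6 mm sideways while being pushed, and I slid it back, which leaves about 6 N of sideways force.
- **Push:** The pad has moved about 10.5 mm, by the wrist camera and by the tool position. The measured force along the jig is about 9 to 10 N. The hold stayed steady for 1.3 s before hand-in.
- **Not confirmed:** I could not make out the pointer between the pins in the camera picture. That it stands there is worked out from the pad's movement and the force.
- **Other things on the bench:** The last picture shows the wax block, the jar, the bite splint and the black and green blocks where they were. The arm partly hid the white cast, and I did not check the felt wheel or the casts closely.

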